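Lay the flat-backed flasks in the sloping cellar tray

TASK

Lay the two standing glass flasks in the sloping wooden tray, one in each of its two bays, both the same way: flat face down on the boards, cork end uphill, lying straight along the bay, with the base fully home against the foot strip at the low end. Set the glass down gently, never dropping it, and leave the jar, the tin and the brush where they are.

Things in the scene. Friction and masses are not known exactly. Their poses are not given: they have to be found in the camera images.
- flask_a: Standing amber glass flask, 0.3 kg; both are alike. D-shaped body 60 mm wide (y), 48 thick (x), 95 tall; neck 20-23 mm across to z = 122 mm, 16 mm cork to 132. Origin: base underside, on the neck's axis; z to the cork; flat face x = +22 mm, rounded face bulges to x = -26. Side faces y = +-30 are plane from x = -6 to +22.
- flask_b: Standing amber glass flask, 0.3 kg; both are alike. D-shaped body 60 mm wide (y), 48 thick (x), 95 tall; neck 20-23 mm across to z = 122 mm, 16 mm cork to 132. Origin: base underside, on the neck's axis; z to the cork; flat face x = +22 mm, rounded face bulges to x = -26. Side faces y = +-30 are plane from x = -6 to +22.
- flask_a_tip (a point): centre of the cork's top of flask_a (132 mm from the base)
- flask_b_tip (a point): the same for flask_b
- flask_a_flat (a point): centre of flask_a's flat face
- flask_b_flat (a point): the same for flask_b
- tray: Fixed wooden board sloping 30 deg, 190 mm up the slope, 270 wide. Origin: on its surface, middle of the low end, at the foot strip, 40 mm above the bench; x up the slope, y across, z out of the surface. Foot strip at x = -12 to 0, 20 mm high over the surface; rib y = +-3, 10 high, parts two bays centred on y = +-67 mm; rails y = +-131 to 139, 12 high. High edge 135 mm above the bench.
- jar: bystander: closed green glass jar, 84 mm in diameter, 125 mm tall; origin under its centre
- tin: bystander: tin can, 74 mm in diameter, 60 mm tall; origin under its centre
- brush: bystander: hand brush lying on the bench along its x
There are look-alikes about, which are no part of the job. What is shaped like the flask_b but green or purple is not meant.

How it is judged:
At the end, for the whole second after the job is handed in: One flask lies in each bay, between the rib and the rail (either flask in either bay): flat face on the board (its centre within 7 mm of it, level with the board within about 7 degrees), cork end uphill, lying along the slope within about 9 degrees, base within 8 mm of the foot strip, at rest ((((y of flask_a in the frame of tray between 0.028 and 0.105 m and x of flask_a in the frame of tray between -0.006 and 0.008 m and x of flask_a_tip in the frame of tray above 0.122 m and z of flask_a_flat in the frame of tray below 0.007 m and angle between the z axis of flask_a and the x axis of tray, either way round below 0.16 rad and angle between the x axis of flask_a and the z axis of tray, either way round below 0.12 rad and linear speed of flask_a below 0.02 m/s) and (y of flask_b in the frame of tray between -0.105 and -0.028 m and x of flask_b in the frame of tray between -0.006 and 0.008 m and x of flask_b_tip in the frame of tray above 0.122 m and z of flask_b_flat in the frame of tray below 0.007 m and angle between the z axis of flask_b and the x axis of tray, either way round below 0.16 rad and angle between the x axis of flask_b and the z axis of tray, either way round below 0.12 rad and linear speed of flask_b below 0.02 m/s)) or ((y of flask_a in the frame of tray between -0.105 and -0.028 m and x of flask_a in the frame of tray between -0.006 and 0.008 m and x of flask_a_tip in the frame of tray above 0.122 m and z of flask_a_flat in the frame of tray below 0.007 m and angle between the z axis of flask_a and the x axis of tray, either way round below 0.16 rad and angle between the x axis of flask_a and the z axis of tray, either way round below 0.12 rad and linear speed of flask_a below 0.02 m/s) and (y of flask_b in the frame of tray between 0.028 and 0.105 m and x of flask_b in the frame of tray between -0.006 and 0.008 m and x of flask_b_tip in the frame of tray above 0.122 m and z of flask_b_flat in the frame of tray below 0.007 m and angle between the z axis of flask_b and the x axis of tray, either way round below 0.16 rad and angle between the x axis of flask_b and the z axis of tray, either way round below 0.12 rad and linear speed of flask_b below 0.02 m/s)))); the robot touches nothing.
It fails at once if the jar, the tin or the brush is moved by more than 25 mm (distance of any of jar, tin, brush from where it was at the start of the episode above 0.025 m).
It fails at once if a flask hits or is pressed on the tray hard, with more than 120 N (contact force between any of flask_a, flask_b and tray above 120 N).
It fails at once if a flask is dropped: it moves faster than 0.5 m/s while the fingers do not hold it ((linear speed of flask_a above 0.5 m/s and contact force between flask_a and the fingers below 0.5 N) or (linear speed of flask_b above 0.5 m/s and contact force between flask_b and the fingers below 0.5 N)).
It also fails if it takes over 64 s, if anything falls off the work surface, if the arm or the gripper's body presses on something with over 40 N, if the wrist force passes 120 N, or if a joint passes its speed limit or range.

ROBOT

A 6-joint arm with a two-finger parallel gripper is mounted at the origin on the work surface. World frame = base frame: x ahead of the robot, y to its left, z up, the work surface at z = 0. Lengths are in m, angles in rad, forces in N, time in s.
With the tool pointing down it reaches from about 0.25 to 0.725 m from the base axis. Payload 4 kg.
Tool frame: the origin (TCP) lies at the very end of the fingers, on their centre line; the grasp point (between the pads) lies 19 mm behind it; z points along the fingers, y is the line along which they close (so a half turn about z gives the same grasp; the last joint's range is limited). The gripper opens to 85 mm and grips with 20 to 120 N. Pads are 22 mm wide; open, the fingers measure 114 mm over their backs; the gripper's body (76 mm by 85 mm) begins 54 mm behind the grasp point. The pads swing forward as they close: fully open they stand 13 mm farther back than shut.
Start: joints at [-1.156, 0.241, 0.005, 1.335, 0, 1.571], TCP at [0.202, -0.458, 0.231] pointing down, gripper open.
Joint ranges: [-2.72, 2.72], [-1.05, 1.87], [-1.09, 1.28], [-1.99, 2.15], [-1.42, 1.44], [-3.14, 3.14]. Speed limits (rad/s): [2.79, 2.79, 3.14, 3.14, 3.14, 3.14].

INTERFACE

Orientations are given as a unit quaternion [x, y, z, w].
In Python, from workcell import monitor, viewer, job gives the robot as it stands.
- The arm moves only by the tool arm_command, never from a script. Its argument "increments" is a list of rows, each an object of numbers: "dx", "dy", "dz": the shift along the tool's x, y, z in cm; "wx", "wy", "wz": the turn, a rotation vector about the tool's x, y, z in rad; "grip": the finger opening in cm, from 0 to 8.54. In form: [{"dx": .., "dy": .., "dz": .., "wx": .., "wy": .., "wz": .., "grip": ..}, ...]. A call has 1 to 10 rows; each row is the pose to reach, as a shift and turn from the pose commanded when the call began, along the tool's axes at that moment; what a row does not reach only later rows make up. A row lasts 1/10 s, in which the tool goes at most 50 mm and 8.59 degrees, less where a joint would pass 70% of its speed; a pose out of reach is approached as far as the arm can. A call with a gripper value outside its range is refused whole. The fingers move at their own pace and stop on an object; the grip force is fixed at half the most. Time passes only in rows, so rows that repeat a pose let the fingers close. It gives the time, the measured TCP pose, the force, the opening and the grip force at its end, in the units of the state.
- monitor.get_obs(): the state, without advancing time (a new reading comes with each control period).
- viewer.camera(name): name is "scene" or "side" or "wrist"; returns (picture, depth): 420x560x3 uint8, red, green, blue; 420x560 float32, m along the optical axis (not along the pixel's ray), 0 where there is no reading.
- viewer.get_calibration(name): a dict with "fovy" (degrees; the focal length in pixels is half the picture's height over the tangent of half this angle, whatever the lens; pixels are square), "cx", "cy" (the principal point, pixels), "dist_coeffs" ([k1, k2, p1, p2, k3] as OpenCV has them; the pictures are not rectified), "view" (4x4, takes a point from world to camera coordinates). Camera axes: x right, y up, looking along -z (the intrinsics and any distortion apply to the point x, -y, -z); pixel columns grow to the right and rows downward; lengths in m; the calibration is good to about 2 mm. A picture is of the moment at which its call begins: read the wrist's pose just before it. get_calibration takes no time and is no camera call; for the wrist camera it gives the pose at the moment of the call.
- job.job_done(): hands the job in; it is judged then, once.
The state is a dict: "clock": time; "joint_pos": joint angles; "joint_vel": joint speeds; "tau": joint torques, N m; "eef_pos": TCP position; "tool_rot": TCP orientation; "ft_force": force on the tool from outside, world axes, zero at the start; "ft_torque": the same for the moment, N m; "grip_width": finger opening in m; "grasp_force": force on a finger pad.
Only numpy, scipy, OpenCV 4.12 (cv2) and the standard library are available. Lean on these libraries where they do the work, as an engineer would, in place of code of your own. Each camera call takes 0.05 s, during which the arm holds its last target. There are 200 camera calls.

## Working session

There is one attempt and no reset: what is moved stays moved. The work goes in short steps, Python scripts to look and compute and a tool call to move; the robot and the scene stay as the last step left them, time stands still between calls to the robot, and variables do not carry over. Pictures are saved under pics/ and viewed, at most 10 in all, crops included, and the job is handed in when it is done.

Besides the shell and the picture viewer there is one more tool, called after "Call:" by a JSON object that holds its "name" and its "arguments", one argument or row to a line. arm_command: Moves the arm, as the interface text tells. Its arguments: {"type":"object","properties":{"increments":{"type":"array","items":{"type":"object","properties":{"dx":{"type":"number"},"dy":{"type":"number"},"dz":{"type":"number"},"wx":{"type":"number"},"wy":{"type":"number"},"wz":{"type":"number"},"grip":{"type":"number"}}}}},"required":["increments"]}

```bash
mkdir -p pics
cat > h.py <<'E'
import numpy as np,cv2
from workcell import monitor,viewer,job
from scipy.spatial.transform import Rotation as R
def intr(n):
    c=viewer.get_calibration(n); f=210/np.tan(np.radians(c['fovy'])/2)
    return np.array([[f,0,c['cx']],[0,f,c['cy']],[0,0,1.]]),np.array(c['dist_coeffs'],float),np.array(c['view'],float)
def rays(n,uv,cal=None):
    K,d,V=cal or intr(n); p=cv2.undistortPoints(np.array(uv,float).reshape(-1,1,2),K,d)[:,0]
    r=np.c_[p[:,0],-p[:,1],-np.ones(len(p))]; Ri=V[:3,:3].T
    return -Ri@V[:3,3], r@Ri.T      # origin, directions with unit depth
def pts(n,uv,depth,cal=None):
    o,r=rays(n,uv,cal); uv=np.array(uv,int).reshape(-1,2); return o+r*depth[uv[:,1],uv[:,0]][:,None]
def plane(n,uv,z,cal=None):
    o,r=rays(n,uv,cal); return o+r*((z-o[2])/r[:,2])[:,None]
def proj(n,P,cal=None):
    K,d,V=cal or intr(n); q=np.c_[np.atleast_2d(P),np.ones(len(np.atleast_2d(P)))]@V.T
    return cv2.projectPoints(np.c_[q[:,0],-q[:,1],-q[:,2]],np.zeros(3),np.zeros(3),K,d)[0][:,0]
E
python3 - <<'E'
from h import *
for n in ['scene','side']:
    im,d=viewer.camera(n); np.savez(n+'.npz',im=im,d=d); cv2.imwrite(f'pics/{n}0.png',im[:,:,::-1])
    K,dc,V=intr(n); print(n,K[0,0],dc,-V[:3,:3].T@V[:3,3],-V[2,:3])
print(monitor.get_obs())
E
```

```text
scene 546.5106129256307 [0.00462652 0.         0.         0.         0.        ] [0.96377739 0.60202395 1.26018595] [-0.27769818 -0.51956397 -0.80804517]
side 530.4193729973207 [-0.00331998  0.          0.          0.          0.        ] [-0.16365692  0.65390724  1.02488054] [ 0.52300511 -0.55725273 -0.64493026]
{'clock': 0.1, 'joint_pos': array([-1.15602357e+00,  2.41317820e-01,  3.85837365e-03,  1.33519571e+00,
       -2.35090099e-05,  1.57076999e+00]), 'joint_vel': array([-3.68954786e-05, -2.52947488e-03,  2.18093988e-03,  3.33554115e-04,
        5.25667078e-05, -9.74213958e-04]), 'tau': array([ 1.19066804e-04, -3.73138905e+01,  2.53009790e+01,  1.08532820e-02,
        1.60773852e-04,  6.99251856e-06]), 'eef_pos': array([ 0.20125714, -0.45709058,  0.23051165]), 'tool_rot': array([ 9.78569273e-01,  2.05915793e-01, -2.02860056e-04, -9.07082471e-04]), 'ft_force': array([-0.17875132,  0.20184053, -0.73932787]), 'ft_torque': array([-0.00351443, -0.00783558,  0.01584464]), 'grasp_force': 0.0, 'grip_width': 0.08577385068864356}
```

View pics/scene0.png

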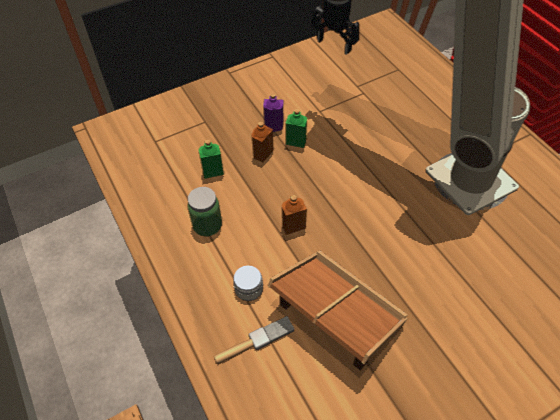

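View pics/side0.png

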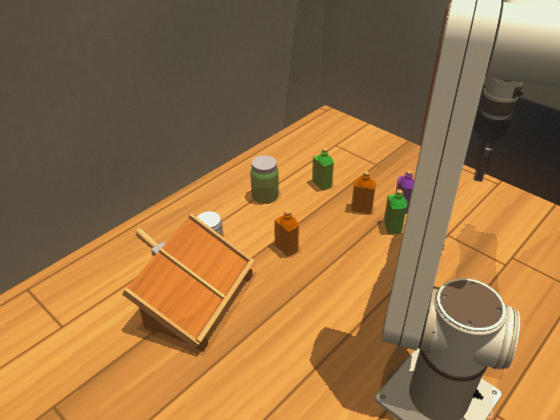

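Scene view: the amber flasks are at about (262,143) and (293,216), the green and purple look-alikes at (297,129), (211,160) and (273,115), and the tray at (338,305). In the side view the amber ones are at (364,193) and (286,233), and the tray is at (190,280). Next I measure them.

Run:
```python
from h import *
S=dict(scene=[('far',(240,115,288,170)),('near',(272,190,316,240)),('jar',(183,182,226,240)),('tin',(228,262,268,304)),('g1',(283,106,312,152)),('g2',(196,138,226,182)),('pur',(260,92,287,130)),('tray',(265,250,410,365)),('brush',(210,315,300,365))],
 side=[('far',(345,165,383,218)),('near',(268,205,304,258)),('tray',(120,212,256,345))])
out={}
for n in S:
    z=np.load(n+'.npz'); im,d=z['im'],z['d']; hsv=cv2.cvtColor(im,cv2.COLOR_RGB2HSV)
    for name,(a,b,c,e) in S[n]:
        vv,uu=np.mgrid[b:e,a:c]; uv=np.c_[uu.ravel(),vv.ravel()]
        P=pts(n,uv,d); C=im[uv[:,1],uv[:,0]]; ok=(d[uv[:,1],uv[:,0]]>0)&(P[:,2]>.008)
        if name in('far','near'):
            h=hsv[uv[:,1],uv[:,0]]; 
        P=P[ok]; out[n+'_'+name]=np.c_[P,C[ok]]
        print(n,name,(d[b:e,a:c]==0).mean().round(2),len(P),'lo',np.percentile(P,2,0).round(3),'hi',np.percentile(P,98,0).round(3),'top',P[:,2].max().round(3))
        if name in('far','near'):
            t=P[P[:,2]>.105]; print('  neck',np.median(t,0).round(4),len(t)); b=P[(P[:,2]>.015)&(P[:,2]<.085)]; print('  rect',cv2.minAreaRect(b[:,:2].astype(np.float32)*1000))
            np.savetxt('/dev/null',b)
np.savez('cl.npz',**out)
# tray plane from depth: reddish board
for n in S:
    P=out[n+'_tray'][:,:3]; P=P[P[:,2]>.03]
    best=None; rng=np.random.default_rng(0)
    for _ in range(500):
        q=P[rng.choice(len(P),3,False)]; nn=np.cross(q[1]-q[0],q[2]-q[0]); l=np.linalg.norm(nn)
        if l<1e-4: continue
        nn/=l; i=abs((P-q[0])@nn)<.003
        if best is None or i.sum()>best.sum(): best=i
    Q=P[best]; c=Q.mean(0); nn=np.linalg.svd(Q-c)[2][2]; nn*=np.sign(nn[2]); print(n,'plane',nn.round(4),'tilt',np.degrees(np.arccos(nn[2])).round(2),'off',(nn@c).round(4),len(Q),np.std((Q-c)@nn))
```

```text
scene far 0.0 1011 lo [ 0.383 -0.477  0.009] hi [ 0.513 -0.36   0.128] top 0.138
  neck [ 0.4855 -0.386   0.1191] 98
  rect ((438.7727355957031, -407.760009765625), (161.2290496826172, 91.48193359375), 46.06681442260742)
scene near 0.0 779 lo [ 0.508 -0.138  0.01 ] hi [ 0.567 -0.092  0.132] top 0.139
  neck [ 0.5375 -0.1127  0.119 ] 120
  rect ((544.4708862304688, -101.62438201904297), (34.59966278076172, 67.33560180664062), 51.76359176635742)
scene jar 0.0 1354 lo [ 0.703 -0.273  0.01 ] hi [ 0.779 -0.199  0.13 ] top 0.133
scene tin 0.01 845 lo [ 0.7   -0.037  0.011] hi [0.765 0.028 0.066] top 0.125
scene g1 0.0 675 lo [ 0.342 -0.409  0.01 ] hi [ 0.403 -0.349  0.132] top 0.138
scene g2 0.0 689 lo [ 0.619 -0.426  0.009] hi [ 0.677 -0.376  0.132] top 0.137
scene pur 0.0 680 lo [ 0.373 -0.497  0.014] hi [ 0.483 -0.385  0.133] top 0.139
scene tray 0.0 8194 lo [0.466 0.031 0.016] hi [0.733 0.31  0.137] top 0.15
scene brush 0.01 1079 lo [0.69  0.109 0.01 ] hi [0.88  0.149 0.025] top 0.029
side far 0.0 726 lo [ 0.446 -0.405  0.011] hi [ 0.503 -0.356  0.128] top 0.134
  neck [ 0.4775 -0.3825  0.1192] 78
  rect ((468.2203369140625, -371.9440612792969), (64.4559097290039, 27.45081901550293), 46.95622253417969)
side near 0.01 841 lo [ 0.501 -0.13   0.011] hi [ 0.562 -0.088  0.129] top 0.135
  neck [ 0.5273 -0.1101  0.1197] 91
  rect ((526.2402954101562, -97.80892181396484), (67.04301452636719, 40.481937408447266), 29.6125545501709)
side tray 0.0 10111 lo [ 0.462 -0.007  0.016] hi [0.779 0.315 0.133] top 0.146
scene plane [-0.4722 -0.1597  0.8669] tilt 29.9 off -0.2258 5194 0.0013541747754019532
side plane [-0.4735 -0.1603  0.8661] tilt 30.0 off -0.2283 6070 0.001535743427199997
```

Run:
```python
from h import *
cl=np.load('cl.npz')
for f in ('far','near'):
  for n in ('scene','side'):
    A=cl[f'{n}_{f}']; h=cv2.cvtColor(A[None,:,3:].astype(np.uint8),cv2.COLOR_RGB2HSV)[0]; 
    P=A[:,:3]; b=(P[:,2]>.012)&(P[:,2]<.09)&(np.linalg.norm(P[:,:2]-np.median(P[P[:,2]>.105][:,:2],0),axis=1)<.05)
    Q=P[b][:,:2]; rng=np.random.default_rng(0)
    rem=Q
    for k in range(3):
        best=None
        for _ in range(800):
            q=rem[rng.choice(len(rem),2,False)]; t=q[1]-q[0]; l=np.linalg.norm(t)
            if l<.008: continue
            m=np.array([-t[1],t[0]])/l; i=abs((rem-q[0])@m)<.0015
            if best is None or i.sum()>best.sum(): best=i
        W=rem[best]; c=W.mean(0); u=np.linalg.svd(W-c)[2]; m=u[1]; o=viewer.get_calibration(n); 
        cam=(-np.array(o['view'])[:3,:3].T@np.array(o['view'])[:3,3])[:2]; m=m*np.sign(m@(cam-c)); s=(W-c)@u[0]
        print(f,n,'line n ang',np.degrees(np.arctan2(m[1],m[0])).round(1),'len',(np.percentile(s,98)-np.percentile(s,2)).round(4),'cnt',len(W),len(rem),'mid',(c+u[0]*(s.max()+s.min())/2).round(4))
        rem=rem[~best]
        if len(rem)<40: break
    t=P[(P[:,2]>.1)&(P[:,2]<.12)][:,:2]; 
    g=np.c_[2*t,np.ones(len(t))]; 
    k=P[P[:,2]>.1285]; print('   corktop',k.mean(0).round(4),len(k),'neck meanxy',t.mean(0).round(4))
# tray
nn=np.array([-.4729,-.16,.8665]); nn/=np.linalg.norm(nn); ux=np.array([-nn[0],-nn[1],0]); ux/=np.linalg.norm(ux); ty=np.cross([0,0,1],ux); tx=np.cross(ty,nn); print(tx,ty)
T=np.c_[tx,ty,nn]
for n in ('scene','side'):
    L=cl[f'{n}_tray'][:,:3]@T; z0=-.2258 if n=='scene' else -.2283; L[:,2]-=z0
    for lo,hi in((-.004,.004),(.006,.03)):
        q=L[(L[:,2]>lo)&(L[:,2]<hi)]; print(n,lo,hi,'x',np.percentile(q[:,0],[.5,2,50,98,99.5]).round(4),'y',np.percentile(q[:,1],[.5,2,50,98,99.5]).round(4),len(q))
    q=L[(L[:,2]>.014)&(L[:,2]<.025)]; print('strip x',np.percentile(q[:,0],[2,50,98]).round(4),'z',np.percentile(q[:,2],[50,90]).round(4))
    q=L[(L[:,2]>.007)&(L[:,2]<.013)]; hi_,e=np.histogram(q[:,1],bins=np.arange(-.2,.4,.004)); o=np.where(hi_>25)[0]; print([(round(e[i],3),int(hi_[i])) for i in o])
np.savez('tray.npz',T=T)
```

```text
far scene line n ang 118.5 len 0.0593 cnt 157 370 mid [ 0.4745 -0.3726]
far scene line n ang 24.5 len 0.0329 cnt 93 213 mid [ 0.5077 -0.3775]
far scene line n ang 23.9 len 0.0269 cnt 37 120 mid [ 0.5088 -0.3732]
   corktop [ 0.4847 -0.3898  0.133 ] 21 neck meanxy [ 0.4865 -0.3849]
far side line n ang 118.7 len 0.0581 cnt 191 456 mid [ 0.4713 -0.3696]
far side line n ang 118.2 len 0.0564 cnt 118 265 mid [ 0.4695 -0.3672]
far side line n ang 118.8 len 0.0575 cnt 97 147 mid [ 0.4727 -0.372 ]
   corktop [ 0.4793 -0.386   0.1311] 13 neck meanxy [ 0.4761 -0.382 ]
near scene line n ang 81.3 len 0.0576 cnt 226 399 mid [ 0.5382 -0.0972]
near scene line n ang 80.6 len 0.0579 cnt 65 173 mid [ 0.537  -0.0993]
near scene line n ang 81.0 len 0.057 cnt 56 108 mid [ 0.5406 -0.0952]
   corktop [ 0.535  -0.1175  0.1323] 28 neck meanxy [ 0.5395 -0.1123]
near side line n ang 81.2 len 0.058 cnt 237 516 mid [ 0.5342 -0.0923]
near side line n ang 171.6 len 0.0336 cnt 131 279 mid [ 0.5039 -0.1043]
near side line n ang 81.5 len 0.0635 cnt 46 148 mid [ 0.5352 -0.0948]
   corktop [ 0.5316 -0.1127  0.1305] 20 n
[... 334 characters left out ...]
28 0.5162] z [0.0181 0.0206]
[(np.float64(-0.168), 33), (np.float64(-0.164), 54), (np.float64(-0.16), 71), (np.float64(-0.032), 46), (np.float64(-0.028), 84), (np.float64(0.104), 93), (np.float64(0.108), 103)]
side -0.004 0.004 x [0.4739 0.477  0.569  0.6598 0.6626] y [-0.1549 -0.1506 -0.0057  0.115   0.1171] 6876
side 0.006 0.03 x [0.4618 0.4622 0.5123 0.6569 0.6617] y [-0.1623 -0.1601 -0.0183  0.1174  0.1184] 1524
strip x [0.462  0.4691 0.6489] z [0.0194 0.0225]
[(np.float64(-0.164), 29), (np.float64(-0.16), 61), (np.float64(-0.156), 82), (np.float64(-0.028), 42), (np.float64(-0.024), 107), (np.float64(-0.02), 61), (np.float64(0.108), 85), (np.float64(0.112), 111), (np.float64(0.116), 85)]
```

Run:
```python
from h import *
z=np.load('scene.npz'); cv2.imwrite('pics/crop.png',cv2.resize(z['im'][85:245,180:330,::-1],None,fx=3.7,fy=3.7,interpolation=cv2.INTER_CUBIC))
hs=cv2.cvtColor(z['im'],cv2.COLOR_RGB2HSV)
for nm,(a,b,c,e),h0,h1 in [('g1',(283,106,312,152),45,80),('g2',(196,138,226,182),45,80),('pur',(258,92,289,132),125,165),('far',(245,125,280,165),0,16)]:
    vv,uu=np.mgrid[b:e,a:c]; uv=np.c_[uu.ravel(),vv.ravel()]; h=hs[uv[:,1],uv[:,0]]
    k=(h[:,0]>=h0)&(h[:,0]<=h1)&(h[:,1]>100); P=pts('scene',uv[k],z['d']); P=P[(P[:,2]>.01)&(P[:,2]<.14)]
    b=P[P[:,2]<.09]; print(nm,len(P),'cork/neck',np.median(P[P[:,2]>.105],0).round(4),'body',np.percentile(b,3,0).round(3),np.percentile(b,97,0).round(3))
    d=P[:,:2]-[.4835,-.3905]; f=np.array([[-.479,.878],[-.878,-.479]]); l=d@f.T; print('   in far flask frame x',np.percentile(l[:,0],[2,98]).round(3),'y',np.percentile(l[:,1],[2,98]).round(3))
```

```text
g1 595 cork/neck [ 0.3736 -0.3771  0.1124] body [ 0.353 -0.387  0.013] [ 0.4   -0.349  0.089]
   in far flask frame x [0.038 0.094] y [0.07  0.117]
g2 593 cork/neck [ 0.6463 -0.3978  0.1112] body [ 0.624 -0.392  0.014] [ 0.673 -0.377  0.089]
   in far flask frame x [-0.11  -0.056] y [-0.167 -0.112]
pur 530 cork/neck [ 0.4014 -0.4708  0.112 ] body [ 0.376 -0.475  0.016] [ 0.425 -0.448  0.088]
   in far flask frame x [-0.059 -0.003] y [0.09  0.138]
far 632 cork/neck [ 0.4866 -0.3845  0.1132] body [ 0.449 -0.394  0.013] [ 0.514 -0.359  0.088]
   in far flask frame x [-0.022  0.023] y [-0.031  0.029]
```

View pics/crop.png

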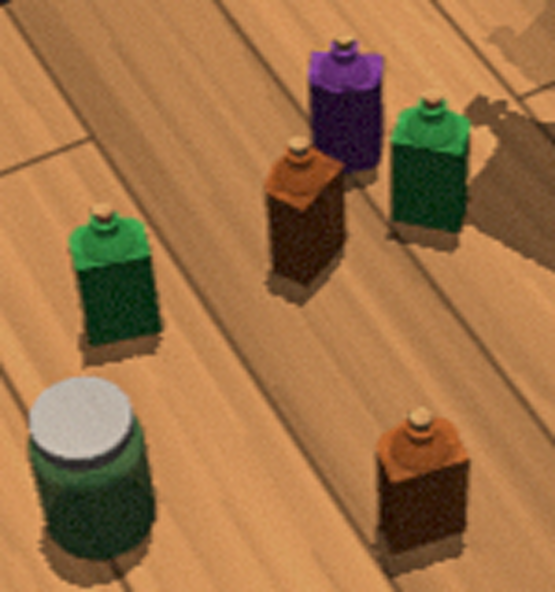

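Candidates: amber at (262,143) and (293,216), green at (297,129) and (211,160), purple at (273,115). Only the two amber ones match the description, and the crop confirms it. Their flat faces look toward the tray. I'll make a small free-air test move to learn the wrist's kinematics.

Call:
{"name": "arm_command", "arguments": {
  "increments": [
    {"dz": -3,"wx": 0.1},
    {"dz": -6,"wx": 0.2,"wz": -0.1},
    {"dz": -8,"wx": 0.3,"wz": -0.2},
    {"dz": -8,"wx": 0.3,"wz": -0.3}
  ]
}}

```text
validation failed for argument at $.in...
```

```bash
cat >> h.py <<'E'
def log():
    o=monitor.get_obs(); open('log.txt','a').write(' '.join(map(repr,map(float,[*o['joint_pos'],*o['eef_pos'],*o['tool_rot']])))+'\n'); return o
E
python3 - <<'E'
from h import *
o=log(); q=o['joint_pos']; print(o['clock'],q.round(4),o['eef_pos'].round(4))
Rm=R.from_quat(o['tool_rot'])
for s5 in 'xyz':
  for a in(1,-1):
    for b in (1,-1):
      for off in(-np.pi/2,0,np.pi/2,np.pi):
        M=R.from_euler('z',q[0])*R.from_euler('y',q[1]+q[2]+q[3]+np.pi/2)*R.from_euler(s5,a*q[4])*R.from_euler('z',b*q[5]+off)
        e=(M.inv()*Rm).magnitude()
        if e<.05: print(s5,a,b,off,e)
E
```

```text
0.1 [-1.156   0.2413  0.0039  1.3352 -0.      1.5708] [ 0.2013 -0.4571  0.2305]
x 1 1 0 0.007716890541703505
x 1 -1 3.141592653589793 0.00771707024748234
x -1 1 0 0.007716747303716914
x -1 -1 3.141592653589793 0.00771692577476181
y 1 1 0 0.007693274213016975
y 1 -1 3.141592653589793 0.007693453851406064
y -1 1 0 0.007740292014573377
y -1 -1 3.141592653589793 0.007740470558017165
z 1 1 0 0.007716819199376756
z 1 -1 3.141592653589793 0.007716837849104588
z -1 1 0 0.007716818646708339
z -1 -1 3.141592653589793 0.007717158170491735
```

Call:
{"name": "arm_command", "arguments": {
  "increments": [
    {"dx": 0,"dy": 0,"dz": -3,"wx": 0.1,"wy": 0,"wz": 0,"grip": 8.5},
    {"dx": 0,"dy": 0,"dz": -6,"wx": 0.2,"wy": 0,"wz": -0.1,"grip": 8.5},
    {"dx": 0,"dy": 0,"dz": -8,"wx": 0.3,"wy": 0,"wz": -0.2,"grip": 8.5},
    {"dx": 0,"dy": 0,"dz": -8,"wx": 0.3,"wy": 0,"wz": -0.3,"grip": 8.5}
  ]
}}

```text
clock: 0.5
eef_pos: [0.2025, -0.4598, 0.3102]
tool_rot: [0.925, 0.349, -0.031, -0.148]
ft_force: [0.9, -0.5, -1.1]
grip_width: 0.0851
grasp_force: 0.0
```

Run:
```python
from h import *
o=log(); q=o['joint_pos']; print(o['clock'],q.round(4),o['eef_pos'].round(4))
Rm=R.from_quat(o['tool_rot'])
for s5 in 'xyz':
  for a in(1,-1):
    for b in (1,-1):
      for off in(-np.pi/2,0,np.pi/2,np.pi):
        M=R.from_euler('z',q[0])*R.from_euler('y',q[1]+q[2]+q[3]+np.pi/2)*R.from_euler(s5,a*q[4])*R.from_euler('z',b*q[5]+off)
        e=(M.inv()*Rm).magnitude()
        if e<.3: print(s5,a,b,off,e)
```

```text
0.5 [-1.1329  0.4875  0.5188  1.9024 -0.0382  1.2933] [ 0.2025 -0.4598  0.3102]
```

Run:
```python
from h import *
o=log(); q=o['joint_pos']
Rm=R.from_quat(o['tool_rot'])
for s5 in 'xyz':
  for a in(1,-1):
    for b in (1,-1):
      for off in(-np.pi/2,0,np.pi/2,np.pi):
        M=R.from_euler('z',q[0])*R.from_euler('y',q[1]-q[2]+q[3]+np.pi/2)*R.from_euler(s5,a*q[4])*R.from_euler('z',b*q[5]+off)
        e=(M.inv()*Rm).magnitude()
        if e<.3: print(s5,a,b,off,e)
```

```text
x 1 1 0 0.07633572550075289
x -1 1 0 2.380366795621635e-16
y 1 1 0 0.053975870842589674
y -1 1 0 0.05397587084258967
z 1 1 0 0.05397587084258949
z -1 1 0 0.05397587084258953
```

Call:
{"name": "arm_command", "arguments": {
  "increments": [
    {"dx": 5,"dy": 0,"dz": 0,"wx": 0,"wy": 0.1,"wz": 0,"grip": 8.5},
    {"dx": 10,"dy": 0,"dz": 0,"wx": 0,"wy": 0.2,"wz": 0,"grip": 8.5},
    {"dx": 14,"dy": 0,"dz": 0,"wx": 0,"wy": 0.3,"wz": 0,"grip": 8.5},
    {"dx": 14,"dy": 0,"dz": 0,"wx": 0,"wy": 0.3,"wz": -0.1,"grip": 8.5},
    {"dx": 14,"dy": 0,"dz": 0,"wx": 0,"wy": 0.3,"wz": -0.2,"grip": 8.5}
  ]
}}

```text
clock: 1.0
eef_pos: [0.3077, -0.3657, 0.317]
tool_rot: [0.88, 0.414, 0.123, -0.199]
ft_force: [0.1, -0.2, 0.5]
grip_width: 0.0848
grasp_force: 0.0
```

Run:
```python
from h import *
o=log(); q=o['joint_pos']; print(q.round(3),o['eef_pos'])
Rm=R.from_quat(o['tool_rot'])
for s5 in 'xyz':
  for a in(1,-1):
    for b in (1,-1):
      for off in(-np.pi/2,0,np.pi/2,np.pi):
        M=R.from_euler('z',q[0])*R.from_euler('y',q[1]-q[2]+q[3]+np.pi/2)*R.from_euler(s5,a*q[4])*R.from_euler('z',b*q[5]+off)
        e=(M.inv()*Rm).magnitude()
        if e<.1: print(s5,a,b,off,e)
```

```text
[-1.044  0.481  0.47   1.947  0.274  1.164] [ 0.30770595 -0.36572038  0.31704954]
x -1 1 0 1.7444108782428046e-16
```

```bash
cat >> h.py <<'E'
from scipy.optimize import least_squares
LO=np.array([-2.72,-1.05,-1.09,-1.99,-1.42,-3.14]);HI=np.array([2.72,1.87,1.28,2.15,1.44,3.14])
def fk(q,k):
    z0,r0,L1,L2,C,Lt=k; f=q[1]-q[2]+q[3]; Rt=R.from_euler('z',q[0])*R.from_euler('y',f+np.pi/2)*R.from_euler('x',-q[4])*R.from_euler('z',q[5]); d=Rt.as_matrix()[:,2]
    g=q[1]-q[2]; r=r0+L1*np.sin(q[1])+L2*np.cos(g)+C*np.cos(f); z=z0+L1*np.cos(q[1])-L2*np.sin(g)-C*np.sin(f)
    return np.array([r*np.cos(q[0]),r*np.sin(q[0]),z])+Lt*d,Rt
def ik(p,Rt,k,q0):
    s=least_squares(lambda q:np.r_[(fk(q,k)[0]-p)*5,(fk(q,k)[1].inv()*Rt).as_rotvec()],np.clip(q0,LO+.01,HI-.01),bounds=(LO,HI)); return s.x,np.abs(s.fun).max()
def fit():
    D=np.loadtxt('log.txt'); s=least_squares(lambda k:np.r_[np.ravel([fk(r[:6],k)[0]-r[6:9] for r in D]),1e-4*(k-[.3,0,.4,.4,.1,.1])],[.3,0,.4,.4,.1,.1]); return s.x,np.abs(s.fun).max()
T=np.load('tray.npz')['T']; TO=np.array([.504,.1446,.0397])
def flask(c,ang): return np.c_[[np.cos(ang),np.sin(ang),0],[-np.sin(ang),np.cos(ang),0],[0,0,1]],np.r_[c,0]
FL=dict(near=flask([.533,-.1165],np.radians(81.2)),far=flask([.4835,-.3905],np.radians(118.6)))
def bay(y,x=0,h=0): return np.c_[-T[:,2],T[:,1],T[:,0]],TO+T@[x,y,.022+h]
A=np.radians(60)
def tool(F,s=1,g=(.009,0,.060),a=None,back=0):   # g = nominal grasp point in flask frame
    a=A if a is None else a; M,o=F; z=np.array([np.sin(a),0,-np.cos(a)]); y=np.array([0,s,0.]); Rt=R.from_matrix(M@np.c_[np.cross(y,z),y,z]); return o+M@(np.array(g)+z*(.019-back)),Rt
def inc(p,Rt,o=None):  # increments (cm, rad) from the present commanded pose
    o=o or monitor.get_obs(); R0=R.from_quat(o['tool_rot']); return (R0.inv().apply(p-o['eef_pos'])*100).round(2),(R0.inv()*Rt).as_rotvec().round(3)
E
python3 - <<'E'
from h import *
k,e=fit(); print(k.round(4),e)
q0=monitor.get_obs()['joint_pos']
for s in(1,-1):
  for nm,F in [('near',FL['near']),('far',FL['far']),('bayL',bay(.067)),('bayR',bay(-.067))]:
    for bk in(0,.1):
      p,Rt=tool(F,s,back=bk); best=min((ik(p,Rt,k,np.r_[q0[:4],j5,j6]) for j5 in(-.8,.8) for j6 in(-2,0,2)),key=lambda t:t[1]); print(s,nm,bk,p.round(3),best[0].round(2),best[1].round(4))
E
```

```text
[0.2574 0.0079 0.4801 0.3885 0.0982 0.3035] 2.035040209218049e-05
1 near 0 [ 0.537 -0.091  0.05 ] [-0.62  0.92  0.15  1.46  0.89 -2.35] 0.0
1 near 0.1 [ 0.524 -0.177  0.1  ] [-0.73  0.94  0.35  1.74  0.81 -2.49] 0.0
1 far 0 [ 0.471 -0.368  0.05 ] [-0.82  1.27  1.04  2.15  0.3   3.14] 0.2126
1 far 0.1 [ 0.513 -0.444  0.1  ] [-0.85  1.24  1.2   2.15  0.3   3.14] 0.4039
1 bayL 0 [0.526 0.223 0.062] [ 0.4   0.52 -0.06  1.    0.    0.07] 0.0
1 bayL 0.1 [0.526 0.223 0.162] [0.4  0.42 0.08 1.23 0.   0.07] 0.0
1 bayR 0 [0.569 0.096 0.062] [ 0.17  0.53 -0.04  1.   -0.   -0.16] 0.0
1 bayR 0.1 [0.569 0.096 0.162] [ 0.17  0.44  0.1   1.23 -0.   -0.16] 0.0
-1 near 0 [ 0.537 -0.091  0.05 ] [-0.62  0.92  0.15  1.46  0.89  0.79] 0.0
-1 near 0.1 [ 0.524 -0.177  0.1  ] [-0.73  0.94  0.35  1.74  0.81  0.65] 0.0
-1 far 0 [ 0.471 -0.368  0.05 ] [-0.8   1.27  1.06  2.15  0.28  0.2 ] 0.2227
-1 far 0.1 [ 0.513 -0.444  0.1  ] [-0.84  1.24  1.22  2.15  0.29  0.23] 0.4045
-1 bayL 0 [0.526 0.223 0.062] [ 0.4   0.52 -0.06  1.    0.   -3.07] 0.0
-1 bayL 0.1 [0.526 0.223 0.162] [ 0.4   0.42  0.08  1.23  0.   -3.07] 0.0
-1 bayR 0 [0.569 0.096 0.062] [ 0.17  0.53 -0.04  1.   -0.    2.98] 0.0
-1 bayR 0.1 [0.569 0.096 0.162] [ 0.17  0.44  0.1   1.23 -0.    2.98] 0.0
```

```bash
cat >> h.py <<'E'
def best(p,Rt,k,q0s): return min((ik(p,Rt,k,q) for q in q0s),key=lambda t:t[1])
def way(qs,k):  # chained increments between joint waypoints
    o=monitor.get_obs(); p,Rt=o['eef_pos'],R.from_quat(o['tool_rot'])
    for q in qs:
        p2,R2=fk(q,k); print('d',(Rt.inv().apply(p2-p)*100).round(2),'w',(Rt.inv()*R2).as_rotvec().round(3),'->',p2.round(3)); p,Rt=p2,R2
E
python3 - <<'E'
from h import *
k,e=fit(); q0=monitor.get_obs()['joint_pos']
p,Rt=tool(FL['near'],1,back=.1); qh,e=ik(p,Rt,k,np.array([-.73,.94,.35,1.74,.81,-2.49])); print(qh.round(3),e)
up=q0+(qh-q0)*.67; up[1]-=.15
m1=q0+(qh-q0)*.34; m1[1]-=.1
way([m1,up,qh],k)
# regrasp spots
for loc in [(.45,-.2),(.5,-.15),(.5,-.2),(.45,-.12),(.42,-.25)]:
  for az in (40,60,80):
    F=flask(loc,np.radians(az)); r=[]
    for a,g in((60,(.009,0,.06)),(-50,(.004,0,.058))):
      for bk in(0,.1):
        p,Rt=tool(F,1 ,g=g,a=np.radians(a),back=bk); r.append(best(p,Rt,k,[np.r_[q0[:4],j5,j6] for j5 in(-.8,.8) for j6 in(-2,0,2)]))
    print(loc,az,[x[1].round(3) for x in r],r[0][0].round(2),r[2][0].round(2))
p,Rt=tool(FL['far'],1,g=(.004,0,.058),a=np.radians(-50)); print('far flat side',best(p,Rt,k,[np.r_[q0[:4],j5,j6] for j5 in(-.8,.8) for j6 in(-2,0,2)]))
E
```

```text
[-0.735  0.943  0.353  1.741  0.809 -2.491] 2.4980018054066022e-15
d [7.87 4.9  5.21] w [-0.097  0.133 -1.321] -> [ 0.398 -0.317  0.288]
d [-2.23  6.72  7.99] w [-0.183  0.002 -1.244] -> [ 0.475 -0.259  0.244]
d [-0.27 -4.28 16.64] w [-0.221 -0.2   -1.08 ] -> [ 0.524 -0.177  0.1  ]
(0.45, -0.2) 40 [np.float64(0.0), np.float64(0.0), np.float64(0.0), np.float64(0.0)] [-0.92  0.61 -0.51  0.53  1.05 -1.67] [-0.09  0.89  0.22  1.6  -0.58 -0.58]
(0.45, -0.2) 60 [np.float64(0.0), np.float64(0.0), np.float64(0.0), np.float64(0.0)] [-0.89  0.78 -0.16  1.18  0.94 -2.22] [-0.01  0.76 -0.04  1.3  -0.73 -0.86]
(0.45, -0.2) 80 [np.float64(0.0), np.float64(0.0), np.float64(0.0), np.float64(0.0)] [-0.82  0.93  0.14  1.59  0.77 -2.55] [ 0.04  0.61 -0.33  0.88 -0.85 -1.25]
(0.5, -0.15) 40 [np.float64(0.0), np.float64(0.0), np.float64(0.0), np.float64(0.0)] [-0.76  0.58 -0.6   0.2   1.04 -1.35] [-0.01  0.99  0.42  1.74 -0.52 -0.5 ]
(0.5, -0.15) 60 [np.float64(0.0), np.float64(0.0), np.float64(0.0), np.float64(0.0)] [-0.75  0.74 -0.21  0.99  1.   -2.  ] [ 0.07  0.85  0.15  1.46 -0.69 -0.76]
(0.5, -0.15)
[... 1045 characters left out ...]
  0.84 -0.06  1.4   0.84 -2.45] [ 0.2   0.65 -0.26  1.07 -0.79 -1.02]
(0.42, -0.25) 40 [np.float64(0.0), np.float64(0.0), np.float64(0.0), np.float64(0.0)] [-1.04  0.66 -0.39  0.79  1.02 -1.89] [-0.18  0.85  0.13  1.5  -0.63 -0.66]
(0.42, -0.25) 60 [np.float64(0.0), np.float64(0.0), np.float64(0.0), np.float64(0.0)] [-0.99  0.83 -0.06  1.34  0.89 -2.36] [-0.11  0.71 -0.14  1.17 -0.78 -0.97]
(0.42, -0.25) 80 [np.float64(0.0), np.float64(0.0), np.float64(0.0), np.float64(0.0)] [-0.91  0.97  0.22  1.68  0.7  -2.63] [-0.07  0.56 -0.44  0.7  -0.87 -1.41]
far flat side (array([-0.47840027,  0.4941238 , -0.76165091, -0.46440541, -0.44255782,
       -2.73263093]), np.float64(1.1934897514720433e-15))
```

Call:
{"name": "arm_command", "arguments": {
  "increments": [
    {"dx": 7.9,"dy": 4.9,"dz": 5.2,"wx": -0.1,"wy": 0.13,"wz": -1.32,"grip": 8.5},
    {"dx": 7.9,"dy": 4.9,"dz": 5.2,"wx": -0.1,"wy": 0.13,"wz": -1.32,"grip": 8.5},
    {"dx": 7.9,"dy": 4.9,"dz": 5.2,"wx": -0.1,"wy": 0.13,"wz": -1.32,"grip": 8.5},
    {"dx": 7.9,"dy": 4.9,"dz": 5.2,"wx": -0.1,"wy": 0.13,"wz": -1.32,"grip": 8.5},
    {"dx": 7.9,"dy": 4.9,"dz": 5.2,"wx": -0.1,"wy": 0.13,"wz": -1.32,"grip": 8.5},
    {"dx": 7.9,"dy": 4.9,"dz": 5.2,"wx": -0.1,"wy": 0.13,"wz": -1.32,"grip": 8.5},
    {"dx": 7.9,"dy": 4.9,"dz": 5.2,"wx": -0.1,"wy": 0.13,"wz": -1.32,"grip": 8.5},
    {"dx": 7.9,"dy": 4.9,"dz": 5.2,"wx": -0.1,"wy": 0.13,"wz": -1.32,"grip": 8.5},
    {"dx": 7.9,"dy": 4.9,"dz": 5.2,"wx": -0.1,"wy": 0.13,"wz": -1.32,"grip": 8.5}
  ]
}}

```text
clock: 1.9
eef_pos: [0.3978, -0.318, 0.2883]
tool_rot: [0.441, 0.847, 0.291, -0.065]
ft_force: [0.2, -1.0, -0.2]
grip_width: 0.0849
grasp_force: 0.0
```

Call:
{"name": "arm_command", "arguments": {
  "increments": [
    {"dx": -2.2,"dy": 6.7,"dz": 8,"wx": -0.18,"wy": 0,"wz": -1.24,"grip": 8.5},
    {"dx": -2.2,"dy": 6.7,"dz": 8,"wx": -0.18,"wy": 0,"wz": -1.24,"grip": 8.5},
    {"dx": -2.2,"dy": 6.7,"dz": 8,"wx": -0.18,"wy": 0,"wz": -1.24,"grip": 8.5},
    {"dx": -2.2,"dy": 6.7,"dz": 8,"wx": -0.18,"wy": 0,"wz": -1.24,"grip": 8.5},
    {"dx": -2.2,"dy": 6.7,"dz": 8,"wx": -0.18,"wy": 0,"wz": -1.24,"grip": 8.5},
    {"dx": -2.2,"dy": 6.7,"dz": 8,"wx": -0.18,"wy": 0,"wz": -1.24,"grip": 8.5},
    {"dx": -2.2,"dy": 6.7,"dz": 8,"wx": -0.18,"wy": 0,"wz": -1.24,"grip": 8.5},
    {"dx": -2.2,"dy": 6.7,"dz": 8,"wx": -0.18,"wy": 0,"wz": -1.24,"grip": 8.5},
    {"dx": -2.2,"dy": 6.7,"dz": 8,"wx": -0.18,"wy": 0,"wz": -1.24,"grip": 8.5},
    {"dx": -2.2,"dy": 6.7,"dz": 8,"wx": -0.18,"wy": 0,"wz": -1.24,"grip": 8.5}
  ]
}}

```text
clock: 2.9
eef_pos: [0.4755, -0.2605, 0.243]
tool_rot: [-0.126, 0.918, 0.344, 0.152]
ft_force: [0.2, 0.3, -0.6]
grip_width: 0.0853
grasp_force: 0.0
```

Run:
```python
from h import *
o=log(); k,e=fit(); print(e,o['clock'],o['joint_pos'].round(3),o['eef_pos'].round(3))
print(inc(*tool(FL['near'],1,back=.15)))
# wrist camera: what does it see, refine near flask from close by
for n in ['wrist']:
    cal=intr(n); im,d=viewer.camera(n); cv2.imwrite('pics/w1.png',im[:,:,::-1]); np.savez('w1.npz',im=im,d=d)
    print(cal[0][0,0],cal[1],proj(n,[[.533,-.1165,.132]],cal))
```

```text
0.0012176438615046914 2.9 [-0.839  0.627  0.375  1.796  0.633 -1.271] [ 0.476 -0.26   0.243]
(array([-0.04, -5.39, 11.95]), array([-0.232, -0.201, -1.088]))
313.0160289453294 [0.01558347 0.         0.         0.         0.        ] [[297.61735411 219.06821947]]
```

View pics/w1.png

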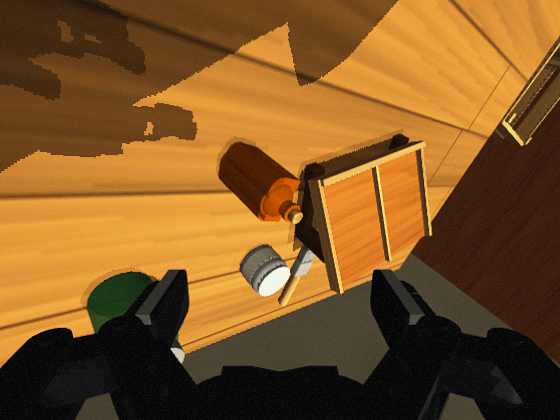

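The wrist view shows the near amber flask, with its cork at about (296,215) against a predicted (298,219), so it agrees to about 3 mm. The tray and tin are clear of the approach.

Call:
{"name": "arm_command", "arguments": {
  "increments": [
    {"dx": 0,"dy": -5.4,"dz": 12,"wx": -0.23,"wy": -0.2,"wz": -1.09,"grip": 8.5},
    {"dx": 0,"dy": -5.4,"dz": 12,"wx": -0.23,"wy": -0.2,"wz": -1.09,"grip": 8.5},
    {"dx": 0,"dy": -5.4,"dz": 12,"wx": -0.23,"wy": -0.2,"wz": -1.09,"grip": 8.5},
    {"dx": 0,"dy": -5.4,"dz": 12,"wx": -0.23,"wy": -0.2,"wz": -1.09,"grip": 8.5},
    {"dx": 0,"dy": -5.4,"dz": 12,"wx": -0.23,"wy": -0.2,"wz": -1.09,"grip": 8.5},
    {"dx": 0,"dy": -5.4,"dz": 12,"wx": -0.23,"wy": -0.2,"wz": -1.09,"grip": 8.5},
    {"dx": 0,"dy": -5.4,"dz": 12,"wx": -0.23,"wy": -0.2,"wz": -1.09,"grip": 8.5},
    {"dx": 0,"dy": -5.4,"dz": 12,"wx": -0.23,"wy": -0.2,"wz": -1.09,"grip": 8.5},
    {"dx": 0,"dy": -5.4,"dz": 12,"wx": -0.23,"wy": -0.2,"wz": -1.09,"grip": 8.5}
  ]
}}

```text
clock: 3.85
eef_pos: [0.5173, -0.2195, 0.1249]
tool_rot: [-0.564, 0.658, 0.324, 0.379]
ft_force: [0.1, 0.7, -1.1]
grip_width: 0.085
grasp_force: 0.0
```

```bash
cat >> h.py <<'E'
def amber(n,c,rad=.05):  # amber flask near xy c, from depth: cork-top/neck mean and body points
    cal=intr(n); im,d=viewer.camera(n); vv,uu=np.mgrid[0:420,0:560]; uv=np.c_[uu.ravel(),vv.ravel()]; P=pts(n,uv,d,cal); 
    ok=(d.ravel()>.05)&(np.linalg.norm(P[:,:2]-c,axis=1)<rad)&(P[:,2]>.01)&(P[:,2]<.15); return im,P[ok],uv[ok],cal
E
python3 - <<'E'
from h import *
c=np.array([.533,-.1165]); im,P,uv,cal=amber('wrist',c); cv2.imwrite('pics/w2.png',im[:,:,::-1])
M,_=FL['near']; L=(P-[*c,0])@M
print(len(P)); t=L[L[:,2]>.127]; print('cork local',t.min(0).round(4),t.max(0).round(4),t.mean(0).round(4),len(t))
for z in(.03,.05,.07,.085):
    b=L[abs(L[:,2]-z)<.006]; 
    if len(b): print(z,len(b),'x',b[:,0].min().round(4),'y',np.percentile(b[:,1],[1,99]).round(4))
o=log(); print(o['joint_pos'].round(3)); print(inc(*tool(FL['near'],1,back=.15)),inc(*tool(FL['near'],1)))
E
```

```text
8585
cork local [-0.0094 -0.0063  0.127 ] [-0.0006  0.0085  0.1317] [-0.0066  0.0011  0.1296] 117
0.03 935 x -0.0282 y [-0.0282  0.0302]
0.05 966 x -0.0283 y [-0.0275  0.0296]
0.07 1018 x -0.0283 y [-0.028  0.03 ]
0.085 1066 x -0.0283 y [-0.0274  0.0296]
[-0.788  0.947  0.448  1.866  0.772 -2.542]
(array([-0.01,  0.02, -0.03]), array([-0.002, -0.003,  0.001])) (array([-0.05,  0.05, 14.97]), array([-0.002, -0.003,  0.001]))
```

Call:
{"name": "arm_command", "arguments": {
  "increments": [
    {"dx": 0,"dy": 0.1,"dz": 2,"wx": 0,"wy": 0,"wz": 0,"grip": 8.5},
    {"dx": 0,"dy": 0.1,"dz": 5,"wx": 0,"wy": 0,"wz": 0,"grip": 8.5},
    {"dx": 0,"dy": 0.1,"dz": 8,"wx": 0,"wy": 0,"wz": 0,"grip": 8.5},
    {"dx": 0,"dy": 0.1,"dz": 11,"wx": 0,"wy": 0,"wz": 0,"grip": 8.5},
    {"dx": 0,"dy": 0.1,"dz": 13,"wx": 0,"wy": 0,"wz": 0,"grip": 8.5},
    {"dx": 0,"dy": 0.1,"dz": 14.3,"wx": 0,"wy": 0,"wz": 0,"grip": 8.5},
    {"dx": 0,"dy": 0.1,"dz": 14.8,"wx": 0,"wy": 0,"wz": 0,"grip": 8.5},
    {"dx": 0,"dy": 0.1,"dz": 14.8,"wx": 0,"wy": 0,"wz": 0,"grip": 8.5}
  ]
}}

```text
clock: 4.7
eef_pos: [0.536, -0.0925, 0.052]
tool_rot: [-0.565, 0.658, 0.323, 0.38]
ft_force: [-0.0, -0.5, 0.4]
grip_width: 0.0849
grasp_force: 0.0
```

Call:
{"name": "arm_command", "arguments": {
  "increments": [
    {"dx": 0,"dy": 0,"dz": 0,"wx": 0,"wy": 0,"wz": 0,"grip": 4},
    {"dx": 0,"dy": 0,"dz": 0,"wx": 0,"wy": 0,"wz": 0,"grip": 4},
    {"dx": 0,"dy": 0,"dz": 0,"wx": 0,"wy": 0,"wz": 0,"grip": 4},
    {"dx": 0,"dy": 0,"dz": 0,"wx": 0,"wy": 0,"wz": 0,"grip": 4},
    {"dx": 0,"dy": 0,"dz": 0,"wx": 0,"wy": 0,"wz": 0,"grip": 4},
    {"dx": 0,"dy": 0,"dz": 0,"wx": 0,"wy": 0,"wz": 0,"grip": 4}
  ]
}}

```text
clock: 5.3
eef_pos: [0.5364, -0.0939, 0.0523]
tool_rot: [-0.565, 0.658, 0.323, 0.38]
ft_force: [-2.2, -3.8, 5.6]
grip_width: 0.0592
grasp_force: 65.0
```

Run:
```python
from h import *
o=log(); k,e=fit(); print(e); M,c=FL['near']; q=o['joint_pos']
F=(M,c+M@[-.002,.001,0]); Rt=R.from_quat(o['tool_rot'])
g=(M.T@(o['eef_pos']-F[1])); print('TCP in flask',g.round(4),'Rrel',(M.T@Rt.as_matrix()).round(3))
np.savez('grasp.npz',p=g,M=M.T@Rt.as_matrix())
def tgt(B): return B[1]+B[0]@g,R.from_matrix(B[0]@M.T@Rt.as_matrix())
for y in(.067,-.067):
  for h in (.10,.03):
    t=tgt(bay(y,.005,h)); s=ik(*t,k,np.array([.3,.5,0,1,0,0])); print(y,h,t[0].round(3),s[0].round(3),s[1])
t=tgt(bay(-.067,.005,.10)); qe=ik(*t,k,np.array([.3,.5,0,1,0,0]))[0]
ql=ik(o['eef_pos']+[0,0,.12],Rt,k,q)[0]; print(ql.round(2))
m=[ql+(qe-ql)*f for f in(.35,.7,1)]
way([ql,*m],k)
for w in [ql,*m]: 
    p,RR=fk(w,k); b=p+RR.as_matrix()@(M.T@Rt.as_matrix()).T@(-g); print('base',b.round(3))
```

```text
0.0015687036598144022
TCP in flask [ 0.0248 -0.0009  0.0523] Rrel [[-0.503  0.001  0.864]
 [-0.004  1.    -0.004]
 [-0.864 -0.005 -0.503]]
0.067 0.1 [0.484 0.208 0.152] [ 0.407  0.345 -0.066  1.163 -0.003  0.077] 7.718226207893003e-10
0.067 0.03 [0.517 0.219 0.092] [ 0.402  0.459 -0.061  1.055 -0.003  0.072] 9.181937979038655e-13
-0.067 0.1 [0.527 0.081 0.152] [ 0.154  0.356 -0.05   1.168 -0.004 -0.175] 3.9689494601025804e-09
-0.067 0.03 [0.56  0.092 0.092] [ 0.165  0.469 -0.045  1.06  -0.004 -0.165] 3.3707483419048727e-12
[-0.62  0.75  0.19  1.67  0.88 -2.36]
d [-10.37  -0.06  -6.03] w [ 0.  0. -0.] -> [ 0.536 -0.094  0.172]
d [-1.26  4.14  8.43] w [-0.164  0.419  0.424] -> [ 0.508 -0.009  0.141]
d [-2.97  1.18  3.81] w [0.234 0.332 0.423] -> [0.507 0.04  0.131]
d [-4.34  2.28 -1.24] w [ 0.332 -0.004  0.393] -> [0.527 0.081 0.152]
base [ 0.532 -0.118  0.12 ]
base [ 0.479 -0.047  0.108]
base [0.462 0.004 0.124]
base [0.472 0.063 0.148]
```

Call:
{"name": "arm_command", "arguments": {
  "increments": [
    {"dx": -0.5,"dy": 0,"dz": -0.3,"wx": 0,"wy": 0,"wz": 0,"grip": 4},
    {"dx": -1.7,"dy": 0,"dz": -1,"wx": 0,"wy": 0,"wz": 0,"grip": 4},
    {"dx": -4,"dy": 0,"dz": -2.3,"wx": 0,"wy": 0,"wz": 0,"grip": 4},
    {"dx": -6.9,"dy": 0,"dz": -4,"wx": 0,"wy": 0,"wz": 0,"grip": 4},
    {"dx": -9,"dy": 0,"dz": -5.2,"wx": 0,"wy": 0,"wz": 0,"grip": 4},
    {"dx": -10.4,"dy": 0,"dz": -6,"wx": 0,"wy": 0,"wz": 0,"grip": 4},
    {"dx": -10.4,"dy": 0,"dz": -6,"wx": 0,"wy": 0,"wz": 0,"grip": 4}
  ]
}}

```text
clock: 6.0
eef_pos: [0.5365, -0.0929, 0.1743]
tool_rot: [-0.566, 0.657, 0.321, 0.38]
ft_force: [-0.1, -0.3, -3.1]
grip_width: 0.0594
grasp_force: 64.8
```

```bash
cat >> h.py <<'E'
def held(o):  # flask pose from the recorded grasp
    z=np.load('grasp.npz'); M=R.from_quat(o['tool_rot']).as_matrix()@z['M'].T; return M,o['eef_pos']-M@z['p']
def tgt(B): z=np.load('grasp.npz'); return B[1]+B[0]@z['p'],R.from_matrix(B[0]@z['M'])
def intray(M,p): return (T.T@(p-TO)).round(4),(T.T@M).round(3)
E
python3 - <<'E'
from h import *
o=log(); print(o['clock'],o['eef_pos'].round(4),o['grip_width'],o['grasp_force']); k,e=fit()
q=o['joint_pos']; qe=ik(*tgt(bay(-.067,.005,.10)),k,np.array([.3,.5,0,1,0,0]))[0]
way([q+(qe-q)*f for f in(.35,.7,1)],k)
E
```

```text
6.0 [ 0.5365 -0.0929  0.1743] 0.05936533818453057 64.76742133498192
d [-1.26  4.23  8.43] w [-0.165  0.417  0.425] -> [ 0.507 -0.008  0.142]
d [-2.9   1.09  3.83] w [0.233 0.331 0.424] -> [0.506 0.04  0.132]
d [-4.36  2.19 -1.19] w [ 0.332 -0.003  0.394] -> [0.527 0.081 0.152]
```

Call:
{"name": "arm_command", "arguments": {
  "increments": [
    {"dx": -0.2,"dy": 0.6,"dz": 1.2,"wx": -0.02,"wy": 0.06,"wz": 0.06,"grip": 4},
    {"dx": -0.4,"dy": 1.4,"dz": 2.8,"wx": -0.05,"wy": 0.14,"wz": 0.14,"grip": 4},
    {"dx": -0.6,"dy": 2.2,"dz": 4.4,"wx": -0.09,"wy": 0.22,"wz": 0.22,"grip": 4},
    {"dx": -0.9,"dy": 3,"dz": 6,"wx": -0.12,"wy": 0.3,"wz": 0.3,"grip": 4},
    {"dx": -1.2,"dy": 3.8,"dz": 7.5,"wx": -0.15,"wy": 0.37,"wz": 0.38,"grip": 4},
    {"dx": -1.3,"dy": 4.2,"dz": 8.4,"wx": -0.16,"wy": 0.42,"wz": 0.42,"grip": 4}
  ]
}}

```text
clock: 6.6
eef_pos: [0.5056, -0.0062, 0.1396]
tool_rot: [-0.499, 0.797, 0.322, 0.113]
ft_force: [-0.7, -0.3, -3.4]
grip_width: 0.0592
grasp_force: 65.0
```

Call:
{"name": "arm_command", "arguments": {
  "increments": [
    {"dx": -0.5,"dy": 0.2,"dz": 0.7,"wx": 0.04,"wy": 0.06,"wz": 0.08,"grip": 4},
    {"dx": -1,"dy": 0.4,"dz": 1.4,"wx": 0.08,"wy": 0.12,"wz": 0.16,"grip": 4},
    {"dx": -1.6,"dy": 0.6,"dz": 2.1,"wx": 0.13,"wy": 0.18,"wz": 0.24,"grip": 4},
    {"dx": -2.2,"dy": 0.8,"dz": 2.9,"wx": 0.18,"wy": 0.25,"wz": 0.32,"grip": 4},
    {"dx": -2.9,"dy": 1.1,"dz": 3.8,"wx": 0.23,"wy": 0.33,"wz": 0.42,"grip": 4}
  ]
}}

```text
clock: 7.1
eef_pos: [0.5043, 0.0401, 0.1296]
tool_rot: [-0.351, 0.922, 0.159, -0.031]
ft_force: [0.4, 0.3, -4.1]
grip_width: 0.0592
grasp_force: 65.3
```

Call:
{"name": "arm_command", "arguments": {
  "increments": [
    {"dx": -0.9,"dy": 0.4,"dz": -0.3,"wx": 0.07,"wy": 0,"wz": 0.08,"grip": 4},
    {"dx": -1.8,"dy": 0.9,"dz": -0.5,"wx": 0.14,"wy": 0,"wz": 0.16,"grip": 4},
    {"dx": -2.7,"dy": 1.4,"dz": -0.7,"wx": 0.21,"wy": 0,"wz": 0.24,"grip": 4},
    {"dx": -3.6,"dy": 1.8,"dz": -1,"wx": 0.27,"wy": 0,"wz": 0.32,"grip": 4},
    {"dx": -4.4,"dy": 2.2,"dz": -1.2,"wx": 0.33,"wy": 0,"wz": 0.39,"grip": 4},
    {"dx": -4.4,"dy": 2.2,"dz": -1.2,"wx": 0.33,"wy": 0,"wz": 0.39,"grip": 4}
  ]
}}

```text
clock: 7.7
eef_pos: [0.5253, 0.0837, 0.1508]
tool_rot: [-0.17, 0.985, -0.0, -0.002]
ft_force: [-0.6, 0.3, -3.2]
grip_width: 0.0595
grasp_force: 65.9
```

Run:
```python
from h import *
o=log(); print(o['clock'],o['eef_pos'].round(4),o['grip_width'],o['joint_pos'].round(3)); k,e=fit(); print(e)
print(intray(*held(o)))
for h in(.1,.03,.003,0): print(h,inc(*tgt(bay(-.067,.004,h)),o))
ims=[]
for n in('scene','side'):
    im,d=viewer.camera(n); np.savez(n+'1.npz',im=im,d=d); c=proj(n,[[.55,.1,.12]])[0].astype(int); x,y=max(c[0]-110,0),max(c[1]-90,0); ims.append(cv2.resize(im[y:y+180,x:x+200,::-1],(400,360)))
cv2.imwrite('pics/v3.png',np.hstack(ims))
```

```text
7.7 [0.5253 0.0837 0.1508] 0.05951523556227404 [ 1.590e-01  3.550e-01 -5.200e-02  1.169e+00 -1.000e-03 -1.830e-01]
0.0017585434313777681
(array([ 0.0037, -0.0642,  0.1208]), array([[-0.001, -0.009,  1.   ],
       [ 0.009,  1.   ,  0.009],
       [-1.   ,  0.009, -0.001]]))
0.1 (array([ 0.04, -0.34, -0.12]), array([ 0.004, -0.001,  0.012]))
0.03 (array([-3.48, -0.4 ,  5.93]), array([ 0.004, -0.001,  0.012]))
0.003 (array([-4.84, -0.42,  8.26]), array([ 0.004, -0.001,  0.012]))
0 (array([-4.99, -0.42,  8.52]), array([ 0.004, -0.001,  0.012]))
```

View pics/v3.png

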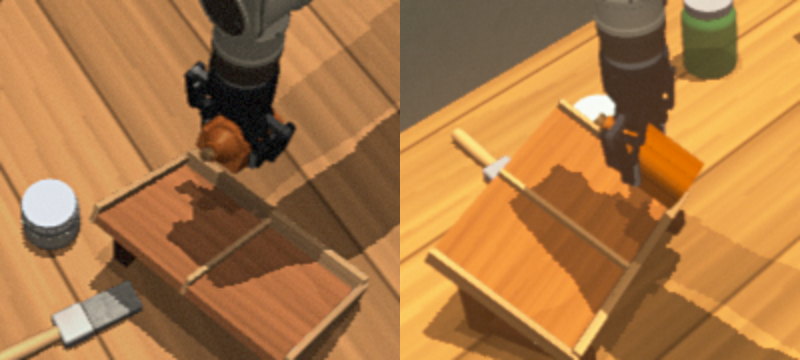

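The view shows the flask held above the right bay, cork uphill and flat face toward the board. Now I lower it, leaving a gap to the foot strip.

Call:
{"name": "arm_command", "arguments": {
  "increments": [
    {"dx": -1,"dy": -0.1,"dz": 1.2,"wx": 0,"wy": 0,"wz": 0.01,"grip": 4},
    {"dx": -2,"dy": -0.2,"dz": 2.8,"wx": 0,"wy": 0,"wz": 0.01,"grip": 4},
    {"dx": -3,"dy": -0.3,"dz": 4.3,"wx": 0,"wy": 0,"wz": 0.01,"grip": 4},
    {"dx": -4,"dy": -0.4,"dz": 5.6,"wx": 0,"wy": 0,"wz": 0.01,"grip": 4},
    {"dx": -4.8,"dy": -0.4,"dz": 6.6,"wx": 0,"wy": 0,"wz": 0.01,"grip": 4},
    {"dx": -5.2,"dy": -0.4,"dz": 7.2,"wx": 0,"wy": 0,"wz": 0.01,"grip": 4},
    {"dx": -5.3,"dy": -0.4,"dz": 7.5,"wx": 0,"wy": 0,"wz": 0.01,"grip": 4},
    {"dx": -5.3,"dy": -0.4,"dz": 7.5,"wx": 0,"wy": 0,"wz": 0.01,"grip": 4}
  ]
}}

```text
clock: 8.6
eef_pos: [0.5771, 0.0947, 0.0757]
tool_rot: [-0.163, 0.987, -0.001, -0.002]
ft_force: [-0.0, -0.8, -3.8]
grip_width: 0.0594
grasp_force: 65.9
```

Call:
{"name": "arm_command", "arguments": {
  "increments": [
    {"dx": 0,"dy": 0,"dz": 0.15,"wx": 0,"wy": 0,"wz": 0,"grip": 4},
    {"dx": 0,"dy": 0,"dz": 0.3,"wx": 0,"wy": 0,"wz": 0,"grip": 4},
    {"dx": 0,"dy": 0,"dz": 0.3,"wx": 0,"wy": 0,"wz": 0,"grip": 4}
  ]
}}

```text
clock: 8.9
eef_pos: [0.5773, 0.0948, 0.0735]
tool_rot: [-0.163, 0.987, -0.001, -0.002]
ft_force: [0.1, -0.2, -2.5]
grip_width: 0.0593
grasp_force: 65.9
```

Run:
```python
from h import *
o=log(); print(o['clock'],o['ft_force'].round(2)); print(intray(*held(o)))
```

```text
8.9 [ 0.11 -0.25 -2.51]
(array([ 0.0109, -0.0696,  0.0274]), array([[ 0.001,  0.003,  1.   ],
       [ 0.001,  1.   , -0.003],
       [-1.   ,  0.001,  0.001]]))
```

Call:
{"name": "arm_command", "arguments": {
  "increments": [
    {"dx": 0,"dy": 0,"dz": 0.1,"wx": 0,"wy": 0,"wz": 0,"grip": 4},
    {"dx": 0,"dy": 0,"dz": 0.2,"wx": 0,"wy": 0,"wz": 0,"grip": 4},
    {"dx": 0,"dy": 0,"dz": 0.3,"wx": 0,"wy": 0,"wz": 0,"grip": 4},
    {"dx": 0,"dy": 0,"dz": 0.35,"wx": 0,"wy": 0,"wz": 0,"grip": 4}
  ]
}}

```text
clock: 9.3
eef_pos: [0.5776, 0.0948, 0.0709]
tool_rot: [-0.163, 0.987, -0.001, -0.001]
ft_force: [-4.1, -0.3, 6.9]
grip_width: 0.0593
grasp_force: 71.8
```

Call:
{"name": "arm_command", "arguments": {
  "increments": [
    {"dx": 0,"dy": 0,"dz": 0.05,"wx": 0,"wy": 0,"wz": 0,"grip": 4},
    {"dx": 0,"dy": 0,"dz": 0.1,"wx": 0,"wy": 0,"wz": 0,"grip": 4}
  ]
}}

```text
clock: 9.5
eef_pos: [0.5776, 0.0949, 0.0708]
tool_rot: [-0.163, 0.987, -0.001, -0.001]
ft_force: [-5.5, -1.1, 11.4]
grip_width: 0.0592
grasp_force: 74.5
```

Call:
{"name": "arm_command", "arguments": {
  "increments": [
    {"dx": 0,"dy": 0,"dz": 0.05,"wx": 0,"wy": 0,"wz": 0,"grip": 4},
    {"dx": 0,"dy": 0,"dz": 0.1,"wx": 0,"wy": 0,"wz": 0,"grip": 4}
  ]
}}

```text
clock: 9.7
eef_pos: [0.5777, 0.0949, 0.0707]
tool_rot: [-0.163, 0.987, -0.001, -0.001]
ft_force: [-7.6, -0.7, 16.3]
grip_width: 0.0596
grasp_force: 77.2
```

Call:
{"name": "arm_command", "arguments": {
  "increments": [
    {"dx": 0.1,"dy": 0,"dz": -0.15,"wx": 0,"wy": 0,"wz": 0,"grip": 4},
    {"dx": 0.3,"dy": 0,"dz": -0.04,"wx": 0,"wy": 0,"wz": 0,"grip": 4},
    {"dx": 0.5,"dy": 0,"dz": 0.08,"wx": 0,"wy": 0,"wz": 0,"grip": 4},
    {"dx": 0.65,"dy": 0,"dz": 0.17,"wx": 0,"wy": 0,"wz": 0,"grip": 4}
  ]
}}

```text
clock: 10.1
eef_pos: [0.5741, 0.0934, 0.0686]
tool_rot: [-0.163, 0.987, -0.001, 0.002]
ft_force: [0.9, 0.8, 9.8]
grip_width: 0.0591
grasp_force: 72.0
```

Call:
{"name": "arm_command", "arguments": {
  "increments": [
    {"dx": 0.09,"dy": 0,"dz": 0.05,"wx": 0,"wy": 0,"wz": 0,"grip": 4},
    {"dx": 0.17,"dy": 0,"dz": 0.1,"wx": 0,"wy": 0,"wz": 0,"grip": 4}
  ]
}}

```text
clock: 10.3
eef_pos: [0.5726, 0.0928, 0.0677]
tool_rot: [-0.163, 0.987, -0.001, 0.002]
ft_force: [-0.6, 0.3, 8.9]
grip_width: 0.0591
grasp_force: 72.0
```

Call:
{"name": "arm_command", "arguments": {
  "increments": [
    {"dx": 0.09,"dy": 0,"dz": 0.05,"wx": 0,"wy": 0,"wz": 0,"grip": 4},
    {"dx": 0.17,"dy": 0,"dz": 0.1,"wx": 0,"wy": 0,"wz": 0,"grip": 4}
  ]
}}

```text
clock: 10.5
eef_pos: [0.5711, 0.0923, 0.0668]
tool_rot: [-0.163, 0.987, -0.001, 0.002]
ft_force: [0.1, 0.2, 10.2]
grip_width: 0.0593
grasp_force: 72.0
```

Run:
```python
from h import *
o=log(); print(o['clock'],o['ft_force'].round(2),(T.T@o['ft_force']).round(1)); print(intray(*held(o)))
```

```text
10.5 [ 0.11  0.19 10.22] [5.2 0.1 8.8]
(array([ 0.0016, -0.07  ,  0.0246]), array([[ 0.008,  0.002,  1.   ],
       [ 0.001,  1.   , -0.002],
       [-1.   ,  0.001,  0.008]]))
```

Call:
{"name": "arm_command", "arguments": {
  "increments": [
    {"dx": 0.09,"dy": 0,"dz": 0.05,"wx": 0,"wy": 0,"wz": 0,"grip": 4},
    {"dx": 0.17,"dy": 0,"dz": 0.1,"wx": 0,"wy": 0,"wz": 0,"grip": 4}
  ]
}}

```text
clock: 10.7
eef_pos: [0.5695, 0.0917, 0.0658]
tool_rot: [-0.163, 0.987, -0.001, 0.002]
ft_force: [-0.4, 0.5, 9.4]
grip_width: 0.0596
grasp_force: 72.1
```

Call:
{"name": "arm_command", "arguments": {
  "increments": [
    {"dx": 0.09,"dy": 0,"dz": 0.05,"wx": 0,"wy": 0,"wz": 0,"grip": 4},
    {"dx": 0.17,"dy": 0,"dz": 0.1,"wx": 0,"wy": 0,"wz": 0,"grip": 4}
  ]
}}

```text
clock: 10.9
eef_pos: [0.5694, 0.0917, 0.0658]
tool_rot: [-0.164, 0.987, -0.001, 0.004]
ft_force: [3.4, 1.8, 12.3]
grip_width: 0.0595
grasp_force: 71.2
```

Run:
```python
from h import *
o=log(); print(o['clock'],o['ft_force'].round(2),(T.T@o['ft_force']).round(1)); print(intray(*held(o)))
```

```text
10.9 [ 3.39  1.79 12.32] [9.4 0.6 8.8]
(array([-0.0005, -0.0701,  0.0244]), array([[ 0.011,  0.002,  1.   ],
       [ 0.001,  1.   , -0.002],
       [-1.   ,  0.001,  0.011]]))
```

Call:
{"name": "arm_command", "arguments": {
  "increments": [
    {"dx": 0,"dy": 0,"dz": -0.05,"wx": 0,"wy": 0,"wz": 0,"grip": 6.2},
    {"dx": 0,"dy": 0,"dz": -0.05,"wx": 0,"wy": 0,"wz": 0,"grip": 6.6},
    {"dx": 0,"dy": 0,"dz": -0.05,"wx": 0,"wy": 0,"wz": 0,"grip": 7.2},
    {"dx": 0,"dy": 0,"dz": -0.05,"wx": 0,"wy": 0,"wz": 0,"grip": 7.2},
    {"dx": 0,"dy": 0,"dz": -0.5,"wx": 0,"wy": 0,"wz": 0,"grip": 7.2},
    {"dx": 0,"dy": 0,"dz": -1.5,"wx": 0,"wy": 0,"wz": 0,"grip": 7.2},
    {"dx": 0,"dy": 0,"dz": -3,"wx": 0,"wy": 0,"wz": 0,"grip": 7.2},
    {"dx": 0,"dy": 0,"dz": -6,"wx": 0,"wy": 0,"wz": 0,"grip": 8},
    {"dx": 0,"dy": 0,"dz": -10,"wx": 0,"wy": 0,"wz": 0,"grip": 8.5},
    {"dx": 0,"dy": 0,"dz": -12,"wx": 0,"wy": 0,"wz": 0,"grip": 8.5}
  ]
}}

```text
clock: 11.9
eef_pos: [0.5668, 0.0911, 0.1865]
tool_rot: [-0.163, 0.987, -0.001, 0.001]
ft_force: [1.2, 0.7, 0.4]
grip_width: 0.0849
grasp_force: 0.0
```

```bash
cat >> h.py <<'E'
def placed(y):  # what lies in a bay, tray frame, from the depth of both fixed cameras
    for n in('scene','side'):
        im,d=viewer.camera(n); vv,uu=np.mgrid[0:420,0:560]; P=pts(n,np.c_[uu.ravel(),vv.ravel()],d); L=(P-TO)@T
        k=(abs(L[:,1]-y)<.055)&(L[:,0]>.002)&(L[:,0]<.185)&(L[:,2]>.014)&(L[:,2]<.06); L=L[k]; b=L[(L[:,2]>.03)&(L[:,0]<.09)]
        nk=L[(L[:,0]>.1)]; print(n,len(L),'x',np.percentile(L[:,0],[1,99]).round(4),'y',np.percentile(L[:,1],[1,99]).round(4),'ztop',np.percentile(L[:,2],99).round(4),'body y',b[:,1].mean().round(4),'neck',nk.mean(0).round(4),'top z low/high',np.percentile(b[b[:,0]<.04][:,2],95).round(4),np.percentile(b[b[:,0]>.06][:,2],95).round(4))
E
python3 - <<'E'
from h import *
o=log(); k,e=fit(); placed(-.068)
# next: far flask from its flat side
g=(.004,0,.058); a=np.radians(-50); F=FL['far']; q=o['joint_pos']; print(q.round(2),o['clock'])
for s in(1,-1):
  for bk in(0,.12):
    p,Rt=tool(F,s,g=g,a=a,back=bk); r=[ik(p,Rt,k,np.r_[-.5,.5,b,c,j5,j6]) for j5 in(-.6,.6) for j6 in(-2.5,0,2.5) for b,c in((-.5,0),(0.2,1.2))]; r=[x for x in r if x[1]<1e-3]
    for x in r: print(s,bk,x[0].round(2))
E
```

```text
scene 922 x [0.0026 0.1339] y [-0.101  -0.0308] ztop 0.0507 body y -0.0673 neck [ 0.1138 -0.0705  0.0293] top z low/high 0.0494 0.0488
side 1085 x [0.0031 0.1276] y [-0.0922 -0.0364] ztop 0.0501 body y -0.0604 neck [ 0.1137 -0.0636  0.0284] top z low/high 0.0484 0.0482
[ 0.16  0.41  0.12  1.28 -0.   -0.17] 11.9
1 0 [-0.48  0.48 -0.79 -0.48 -0.44 -2.73]
1 0 [-0.48  0.48 -0.79 -0.48 -0.44 -2.73]
1 0 [-0.48  0.48 -0.79 -0.48 -0.44 -2.73]
1 0 [-0.48  0.48 -0.79 -0.48 -0.44 -2.73]
1 0 [-0.48  0.48 -0.79 -0.48 -0.44 -2.73]
1 0 [-0.48  0.48 -0.79 -0.48 -0.44 -2.73]
1 0 [-0.48  0.48 -0.79 -0.48 -0.44 -2.73]
1 0 [-0.48  0.48 -0.79 -0.48 -0.44 -2.73]
1 0.12 [-0.33  0.19 -0.88 -0.22 -0.54 -2.61]
1 0.12 [-0.33  0.19 -0.88 -0.22 -0.54 -2.61]
1 0.12 [-0.33  0.19 -0.88 -0.22 -0.54 -2.61]
1 0.12 [-0.33  0.19 -0.88 -0.22 -0.54 -2.61]
1 0.12 [-0.33  0.19 -0.88 -0.22 -0.54 -2.61]
1 0.12 [-0.33  0.19 -0.88 -0.22 -0.54 -2.61]
1 0.12 [-0.33  0.19 -0.88 -0.22 -0.54 -2.61]
1 0.12 [-0.33  0.19 -0.88 -0.22 -0.54 -2.61]
-1 0 [-0.48  0.48 -0.79 -0.48 -0.44  0.41]
-1 0 [-0.48  0.48 -0.79 -0.48 -0.44  0.41]
-1 0 
[... 187 characters left out ...]
.79 -0.48 -0.44  0.41]
-1 0 [-0.48  0.48 -0.79 -0.48 -0.44  0.41]
-1 0 [-0.48  0.48 -0.79 -0.48 -0.44  0.41]
-1 0 [-0.48  0.48 -0.79 -0.48 -0.44  0.41]
-1 0 [-0.48  0.48 -0.79 -0.48 -0.44  0.41]
-1 0.12 [-0.33  0.19 -0.88 -0.22 -0.54  0.53]
-1 0.12 [-0.33  0.19 -0.88 -0.22 -0.54  0.53]
-1 0.12 [-0.33  0.19 -0.88 -0.22 -0.54  0.53]
-1 0.12 [-0.33  0.19 -0.88 -0.22 -0.54  0.53]
-1 0.12 [-0.33  0.19 -0.88 -0.22 -0.54  0.53]
-1 0.12 [-0.33  0.19 -0.88 -0.22 -0.54  0.53]
-1 0.12 [-0.33  0.19 -0.88 -0.22 -0.54  0.53]
-1 0.12 [-0.33  0.19 -0.88 -0.22 -0.54  0.53]
-1 0.12 [-0.33  0.19 -0.88 -0.22 -0.54  0.53]
-1 0.12 [-0.33  0.19 -0.88 -0.22 -0.54  0.53]
-1 0.12 [-0.33  0.19 -0.88 -0.22 -0.54  0.53]
```

Flask one lies flat at y ≈ -0.067, top height 49 mm, neck in line and base home. Next is the far flask: grasp it from its flat side, stand it elsewhere with a turn, then regrasp from the rounded side.

Run:
```python
from h import *
o=monitor.get_obs(); k,e=fit(); q=o['joint_pos']
p,Rt=tool(FL['far'],1,g=(.004,0,.058),a=np.radians(-50),back=.14); qh=ik(p,Rt,k,np.array([-.33,.19,-.88,-.22,-.54,-2.61]))[0]; print(qh.round(3))
m=[q+(qh-q)*f for f in(.33,.67,1)]
m[0][1]-=.25;m[1][1]-=.15
way(m,k)
qq=[q,*m]
for a,b in zip(qq,qq[1:]): print([fk(a+(b-a)*f,k)[0].round(2).tolist() for f in (.25,.5,.75)])
```

```text
[-0.301  0.133 -0.884 -0.153 -0.563 -2.584]
d [  1.68 -14.54  -9.57] w [ 0.44  -0.279 -0.585] -> [ 0.598 -0.052  0.283]
d [15.15 -1.48  7.68] w [ 0.15   0.253 -0.649] -> [ 0.558 -0.197  0.203]
d [ 8.94 14.57  4.11] w [-0.148  0.243 -0.648] -> [ 0.437 -0.306  0.136]
[[0.58, 0.06, 0.21], [0.59, 0.02, 0.23], [0.6, -0.02, 0.26]]
[[0.6, -0.09, 0.26], [0.59, -0.13, 0.24], [0.58, -0.16, 0.22]]
[[0.53, -0.23, 0.18], [0.51, -0.26, 0.16], [0.47, -0.28, 0.15]]
```

Call:
{"name": "arm_command", "arguments": {
  "increments": [
    {"dx": 0.2,"dy": -1,"dz": -4,"wx": 0.1,"wy": -0.06,"wz": -0.1,"grip": 8.5},
    {"dx": 1,"dy": -5,"dz": -8,"wx": 0.2,"wy": -0.12,"wz": -0.2,"grip": 8.5},
    {"dx": 1.7,"dy": -9,"dz": -9.6,"wx": 0.3,"wy": -0.18,"wz": -0.3,"grip": 8.5},
    {"dx": 1.7,"dy": -13,"dz": -9.6,"wx": 0.4,"wy": -0.24,"wz": -0.45,"grip": 8.5},
    {"dx": 1.7,"dy": -14.5,"dz": -9.6,"wx": 0.44,"wy": -0.28,"wz": -0.58,"grip": 8.5},
    {"dx": 1.7,"dy": -14.5,"dz": -9.6,"wx": 0.44,"wy": -0.28,"wz": -0.58,"grip": 8.5}
  ]
}}

```text
clock: 12.6
eef_pos: [0.5939, -0.0538, 0.2768]
tool_rot: [-0.431, 0.866, -0.19, 0.167]
ft_force: [-0.0, -0.5, -1.6]
grip_width: 0.085
grasp_force: 0.0
```

Call:
{"name": "arm_command", "arguments": {
  "increments": [
    {"dx": 3.5,"dy": -0.3,"dz": 1.8,"wx": 0.03,"wy": 0.06,"wz": -0.14,"grip": 8.5},
    {"dx": 7,"dy": -0.6,"dz": 3.5,"wx": 0.06,"wy": 0.12,"wz": -0.27,"grip": 8.5},
    {"dx": 10.5,"dy": -1,"dz": 5.2,"wx": 0.1,"wy": 0.18,"wz": -0.41,"grip": 8.5},
    {"dx": 13.5,"dy": -1.3,"dz": 6.8,"wx": 0.13,"wy": 0.22,"wz": -0.54,"grip": 8.5},
    {"dx": 15.1,"dy": -1.5,"dz": 7.7,"wx": 0.15,"wy": 0.25,"wz": -0.65,"grip": 8.5},
    {"dx": 15.1,"dy": -1.5,"dz": 7.7,"wx": 0.15,"wy": 0.25,"wz": -0.65,"grip": 8.5}
  ]
}}

```text
clock: 13.2
eef_pos: [0.5507, -0.1971, 0.1945]
tool_rot: [-0.644, 0.683, -0.344, 0.02]
ft_force: [-0.7, 0.9, -0.6]
grip_width: 0.0849
grasp_force: 0.0
```

Run:
```python
from h import *
o=log(); k,e=fit(); print(e,o['clock'],o['joint_pos'].round(3),o['eef_pos'].round(3)); print(inc(*tool(FL['far'],1,g=(.004,0,.058),a=np.radians(-50),back=.14),o))
```

```text
0.0026745992017316034 13.2 [-0.151  0.068 -0.562  0.331 -0.378 -1.784] [ 0.551 -0.197  0.194]
(array([ 9.17, 13.46,  3.96]), array([-0.134,  0.249, -0.644]))
```

Call:
{"name": "arm_command", "arguments": {
  "increments": [
    {"dx": 2,"dy": 2.8,"dz": 0.6,"wx": -0.03,"wy": 0.05,"wz": -0.13,"grip": 8.5},
    {"dx": 4,"dy": 5.6,"dz": 1.4,"wx": -0.06,"wy": 0.1,"wz": -0.26,"grip": 8.5},
    {"dx": 6,"dy": 8.4,"dz": 2.3,"wx": -0.09,"wy": 0.15,"wz": -0.39,"grip": 8.5},
    {"dx": 8,"dy": 11.2,"dz": 3.2,"wx": -0.12,"wy": 0.2,"wz": -0.52,"grip": 8.5},
    {"dx": 9.2,"dy": 13.5,"dz": 4,"wx": -0.13,"wy": 0.25,"wz": -0.64,"grip": 8.5},
    {"dx": 9.2,"dy": 13.5,"dz": 4,"wx": -0.13,"wy": 0.25,"wz": -0.64,"grip": 8.5}
  ]
}}

```text
clock: 13.8
eef_pos: [0.4376, -0.3051, 0.1352]
tool_rot: [0.778, -0.464, 0.365, 0.213]
ft_force: [-0.8, -0.2, -0.9]
grip_width: 0.0851
grasp_force: 0.0
```

Run:
```python
from h import *
M,c=FL['far']; im,P,uv,cal=amber('wrist',c[:2]); cv2.imwrite('pics/w4.png',im[:,:,::-1])
L=(P-c)@M; C=cv2.cvtColor(im,cv2.COLOR_RGB2HSV)[uv[:,1],uv[:,0]]
t=L[L[:,2]>.126]; print(len(L),'cork local',t.min(0).round(4),t.max(0).round(4),t.mean(0).round(4),len(t))
for z in(.03,.05,.07,.085):
    b=L[(abs(L[:,2]-z)<.006)&(abs(L[:,0])<.035)&(abs(L[:,1])<.04)]
    f=b[abs(b[:,1])<.025]; 
    if len(f)>20: print(z,len(b),'x',np.percentile(f[:,0],[2,50,98]).round(4),'slope',np.polyfit(f[:,1],f[:,0],1).round(4),'y',np.percentile(b[:,1],[1,99]).round(4))
o=log(); print(o['clock'],o['joint_pos'].round(3),inc(*tool(FL['far'],1,g=(.004,0,.058),a=np.radians(-50)),o))
```

```text
7396 cork local [-0.0065 -0.005   0.126 ] [0.0094 0.011  0.1337] [0.0029 0.003  0.131 ] 411
0.03 401 x [0.0221 0.0229 0.0238] slope [0.0193 0.0229] y [-0.0262  0.0319]
0.05 476 x [0.022  0.0229 0.0238] slope [0.0169 0.0229] y [-0.0264  0.0317]
0.07 583 x [0.0219 0.0228 0.0238] slope [0.0193 0.0229] y [-0.0262  0.0316]
0.085 673 x [0.022  0.0229 0.0239] slope [0.0203 0.0229] y [-0.0266  0.0317]
13.85 [-0.302  0.11  -0.879 -0.133 -0.557 -2.579] (array([-0.21,  0.39, 14.01]), array([-0.007, -0.002, -0.009]))
```

View pics/w4.png

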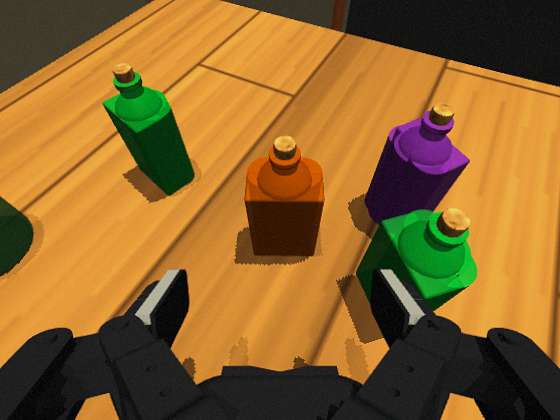

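The wrist view shows the amber flask centred at (285,205) with its flat face toward the gripper. The green look-alike at (425,255) is close to the right finger's lane, so I go in with a narrower opening.

Call:
{"name": "arm_command", "arguments": {
  "increments": [
    {"dx": -0.1,"dy": 0.3,"dz": 2,"wx": 0,"wy": 0,"wz": -0.01,"grip": 7.7},
    {"dx": -0.2,"dy": 0.6,"dz": 5,"wx": 0,"wy": 0,"wz": -0.01,"grip": 7.7},
    {"dx": -0.2,"dy": 0.6,"dz": 8,"wx": 0,"wy": 0,"wz": -0.01,"grip": 7.7},
    {"dx": -0.2,"dy": 0.6,"dz": 10.5,"wx": 0,"wy": 0,"wz": -0.01,"grip": 7.7},
    {"dx": -0.2,"dy": 0.6,"dz": 12.5,"wx": 0,"wy": 0,"wz": -0.01,"grip": 7.7},
    {"dx": -0.2,"dy": 0.6,"dz": 13.7,"wx": 0,"wy": 0,"wz": -0.01,"grip": 7.7},
    {"dx": -0.2,"dy": 0.6,"dz": 14,"wx": 0,"wy": 0,"wz": -0.01,"grip": 7.7},
    {"dx": -0.2,"dy": 0.6,"dz": 14,"wx": 0,"wy": 0,"wz": -0.01,"grip": 7.7}
  ]
}}

```text
clock: 14.65
eef_pos: [0.49, -0.4017, 0.0489]
tool_rot: [0.779, -0.46, 0.368, 0.214]
ft_force: [0.6, 0.6, 0.3]
grip_width: 0.077
grasp_force: 0.0
```

Call:
{"name": "arm_command", "arguments": {
  "increments": [
    {"dx": 0,"dy": 0,"dz": 0,"wx": 0,"wy": 0,"wz": 0,"grip": 4},
    {"dx": 0,"dy": 0,"dz": 0,"wx": 0,"wy": 0,"wz": 0,"grip": 4},
    {"dx": 0,"dy": 0,"dz": 0,"wx": 0,"wy": 0,"wz": 0,"grip": 4},
    {"dx": 0,"dy": 0,"dz": 0,"wx": 0,"wy": 0,"wz": 0,"grip": 4},
    {"dx": 0,"dy": 0,"dz": 0,"wx": 0,"wy": 0,"wz": 0,"grip": 4},
    {"dx": 0,"dy": 0,"dz": 0,"wx": 0,"wy": 0,"wz": 0,"grip": 4}
  ]
}}

```text
clock: 15.25
eef_pos: [0.4889, -0.4015, 0.0493]
tool_rot: [0.779, -0.459, 0.369, 0.214]
ft_force: [-2.7, 4.3, 6.6]
grip_width: 0.0595
grasp_force: 63.3
```

Run:
```python
from h import *
o=log(); k,e=fit(); print(o['clock'],e)
Rt=R.from_quat(o['tool_rot']); Y=Rt.as_matrix()[:,1]; ang=np.arctan2(-Y[0],Y[1]); print('az',np.degrees(ang))
M,_=flask([0,0],ang); c=np.array([.4835,-.3905,0])+FL['far'][0]@[.001,.0027,0]
g=M.T@(o['eef_pos']-c); g[1]=-.0 if abs(g[1])<.004 else g[1]; print('TCP in flask',g.round(4))
np.savez('grasp.npz',p=g,M=M.T@Rt.as_matrix()); q=o['joint_pos']
ql=ik(o['eef_pos']+[0,0,.16],Rt,k,q)[0]
F=flask([.45,-.2],np.radians(60)); up=(F[0],F[1]+[0,0,.12]); 
qe=ik(*tgt(up),k,np.array([-.01,.76,-.04,1.3,-.73,-.86])); print(q.round(2),ql.round(2),qe[0].round(2),qe[1])
qe=qe[0]; way([ql]+[ql+(qe-ql)*f for f in(.34,.67,1)],k)
for f in (0,.34,.67,1):
    p,RR=fk(ql+(qe-ql)*f,k); H=held(dict(eef_pos=p,tool_rot=RR.as_quat())); print(H[1].round(3),H[0][2].round(2))
```

```text
15.25 0.004021141557543323
az 119.08962011935331
TCP in flask [-0.0132 -0.      0.0493]
[-0.49  0.46 -0.79 -0.47 -0.43 -2.75] [-0.48  0.12 -0.63  0.03 -0.43 -2.74] [-0.01  0.59  0.04  1.55 -0.74 -0.85] 9.159339953157541e-14
d [ 12.34  -0.08 -10.19] w [0. 0. 0.] -> [ 0.489 -0.401  0.209]
d [-9.88 -3.41 -0.21] w [-0.232 -0.241  0.309] -> [ 0.488 -0.328  0.135]
d [-6.1   1.85 -3.21] w [-0.287  0.019  0.25 ] -> [ 0.461 -0.263  0.124]
d [-0.98  3.14 -6.27] w [-0.162  0.231  0.229] -> [ 0.443 -0.211  0.169]
[ 0.482 -0.39   0.16 ] [-0. -0.  1.]
[ 0.486 -0.303  0.09 ] [ 0.25 -0.04  0.97]
[ 0.465 -0.239  0.079] [0.23 0.04 0.97]
[ 0.45 -0.2   0.12] [ 0. -0.  1.]
```

Run:
```python
from h import *
o=monitor.get_obs(); k,e=fit(); M0,c0=held(o); q=o['joint_pos']; R0=R.from_quat(o['tool_rot'])
print('lift10',(R0.inv().apply([0,0,.10])*100).round(2))
q_=q; o2=dict(eef_pos=o['eef_pos']+[0,0,.10],tool_rot=o['tool_rot'])
for f in(0,.25,.5,.75,1):
    F=flask(c0[:2]*(1-f)+np.array([.45,-.2])*f,np.radians(119.1*(1-f)+60*f)); F=(F[0],F[1]+[0,0,.10]); t=tgt(F); q_,er=ik(*t,k,q_); print(f,q_.round(2),er.round(4),*inc(*t,o2))
F=flask([.45,-.2],np.radians(60)); t=tgt(F); print(t[0].round(4),ik(*t,k,q_)[0].round(2))
print('down',(t[1].inv().apply([0,0,-.10])*100).round(2))
```

```text
lift10 [ 7.71 -0.05 -6.37]
0 [-0.48  0.23 -0.7  -0.16 -0.43 -2.74] 0.0 [-0. -0.  0.] [ 0. -0. -0.]
0.25 [-0.3   0.25 -0.61  0.14 -0.72 -2.33] 0.0 [-2.92 -1.26 -3.53] [-0.199  0.001  0.164]
0.5 [-0.16  0.34 -0.41  0.63 -0.87 -1.8 ] 0.0 [-5.9  -2.55 -7.13] [-0.398  0.002  0.328]
0.75 [-0.07  0.48 -0.18  1.14 -0.86 -1.26] 0.0 [ -8.93  -3.87 -10.79] [-0.596  0.004  0.492]
1 [-0.01  0.62  0.02  1.51 -0.74 -0.85] 0.0 [-12.    -5.26 -14.5 ] [-0.795  0.005  0.657]
[ 0.4434 -0.2115  0.0493] [-0.01  0.74 -0.05  1.31 -0.74 -0.85]
down [-7.71  0.05  6.37]
```

Call:
{"name": "arm_command", "arguments": {
  "increments": [
    {"dx": 0.3,"dy": 0,"dz": -0.2,"wx": 0,"wy": 0,"wz": 0,"grip": 4},
    {"dx": 1.2,"dy": 0,"dz": -1,"wx": 0,"wy": 0,"wz": 0,"grip": 4},
    {"dx": 3.1,"dy": 0,"dz": -2.6,"wx": 0,"wy": 0,"wz": 0,"grip": 4},
    {"dx": 5.4,"dy": 0,"dz": -4.5,"wx": 0,"wy": 0,"wz": 0,"grip": 4},
    {"dx": 7,"dy": 0,"dz": -5.8,"wx": 0,"wy": 0,"wz": 0,"grip": 4},
    {"dx": 7.7,"dy": 0,"dz": -6.4,"wx": 0,"wy": 0,"wz": 0,"grip": 4},
    {"dx": 7.7,"dy": 0,"dz": -6.4,"wx": 0,"wy": 0,"wz": 0,"grip": 4}
  ]
}}

```text
clock: 15.95
eef_pos: [0.4883, -0.4017, 0.1494]
tool_rot: [0.779, -0.46, 0.368, 0.214]
ft_force: [-0.4, 0.2, -3.4]
grip_width: 0.0596
grasp_force: 62.8
```

Call:
{"name": "arm_command", "arguments": {
  "increments": [
    {"dx": -1,"dy": -0.4,"dz": -1.2,"wx": -0.07,"wy": 0,"wz": 0.05,"grip": 4},
    {"dx": -2.3,"dy": -1,"dz": -2.8,"wx": -0.16,"wy": 0,"wz": 0.13,"grip": 4},
    {"dx": -3.7,"dy": -1.6,"dz": -4.4,"wx": -0.25,"wy": 0,"wz": 0.21,"grip": 4},
    {"dx": -5.1,"dy": -2.2,"dz": -6.2,"wx": -0.34,"wy": 0,"wz": 0.28,"grip": 4},
    {"dx": -6.6,"dy": -2.8,"dz": -8,"wx": -0.44,"wy": 0,"wz": 0.36,"grip": 4},
    {"dx": -8,"dy": -3.5,"dz": -9.7,"wx": -0.53,"wy": 0,"wz": 0.44,"grip": 4},
    {"dx": -9.5,"dy": -4.1,"dz": -11.5,"wx": -0.63,"wy": 0,"wz": 0.52,"grip": 4},
    {"dx": -11,"dy": -4.8,"dz": -13.2,"wx": -0.73,"wy": 0,"wz": 0.6,"grip": 4},
    {"dx": -12,"dy": -5.3,"dz": -14.5,"wx": -0.8,"wy": 0.01,"wz": 0.66,"grip": 4},
    {"dx": -12,"dy": -5.3,"dz": -14.5,"wx": -0.8,"wy": 0.01,"wz": 0.66,"grip": 4}
  ]
}}

```text
clock: 16.95
eef_pos: [0.4439, -0.2091, 0.1457]
tool_rot: [-0.449, 0.784, -0.213, -0.372]
ft_force: [0.1, -0.3, -3.5]
grip_width: 0.0595
grasp_force: 63.9
```

Run:
```python
from h import *
o=log(); M,c=held(o); print(o['clock'],o['joint_pos'].round(2),c.round(4),M.round(3),o['grasp_force'])
F=flask(c[:2],np.arctan2(M[1,0],M[0,0])); print(inc(*tgt((F[0],F[1]+[0,0,.006])),o))
```

```text
16.95 [-0.01  0.63  0.02  1.51 -0.74 -0.83] [ 0.4504 -0.1978  0.0963] [[ 0.507 -0.862  0.005]
 [ 0.862  0.507  0.003]
 [-0.005  0.003  1.   ]] 63.85219395160675
(array([-6.98,  0.03,  5.74]), array([ 0.002, -0.005,  0.003]))
```

Call:
{"name": "arm_command", "arguments": {
  "increments": [
    {"dx": -0.9,"dy": 0,"dz": 0.7,"wx": 0,"wy": 0,"wz": 0,"grip": 4},
    {"dx": -2.4,"dy": 0,"dz": 2,"wx": 0,"wy": 0,"wz": 0,"grip": 4},
    {"dx": -4,"dy": 0,"dz": 3.3,"wx": 0,"wy": 0,"wz": 0,"grip": 4},
    {"dx": -5.4,"dy": 0,"dz": 4.4,"wx": 0,"wy": 0,"wz": 0,"grip": 4},
    {"dx": -6.5,"dy": 0,"dz": 5.3,"wx": 0,"wy": 0,"wz": 0,"grip": 4},
    {"dx": -7,"dy": 0,"dz": 5.7,"wx": 0,"wy": 0,"wz": 0,"grip": 4},
    {"dx": -7,"dy": 0,"dz": 5.7,"wx": 0,"wy": -0.005,"wz": 0,"grip": 4}
  ]
}}

```text
clock: 17.65
eef_pos: [0.4426, -0.2115, 0.057]
tool_rot: [-0.449, 0.785, -0.213, -0.369]
ft_force: [0.7, 0.4, -2.6]
grip_width: 0.0596
grasp_force: 63.9
```

Call:
{"name": "arm_command", "arguments": {
  "increments": [
    {"dx": -0.08,"dy": 0,"dz": 0.06,"wx": 0,"wy": 0,"wz": 0,"grip": 4},
    {"dx": -0.15,"dy": 0,"dz": 0.13,"wx": 0,"wy": 0,"wz": 0,"grip": 4},
    {"dx": -0.23,"dy": 0,"dz": 0.19,"wx": 0,"wy": 0,"wz": 0,"grip": 4},
    {"dx": -0.31,"dy": 0,"dz": 0.25,"wx": 0,"wy": 0,"wz": 0,"grip": 4}
  ]
}}

```text
clock: 18.05
eef_pos: [0.444, -0.2115, 0.0548]
tool_rot: [-0.449, 0.786, -0.214, -0.368]
ft_force: [-0.6, -0.2, -3.3]
grip_width: 0.0597
grasp_force: 63.9
```

Call:
{"name": "arm_command", "arguments": {
  "increments": [
    {"dx": -0.08,"dy": 0,"dz": 0.06,"wx": 0,"wy": 0,"wz": 0,"grip": 4},
    {"dx": -0.15,"dy": 0,"dz": 0.13,"wx": 0,"wy": 0,"wz": 0,"grip": 4}
  ]
}}

```text
clock: 18.25
eef_pos: [0.4437, -0.2115, 0.0524]
tool_rot: [-0.449, 0.786, -0.214, -0.368]
ft_force: [-0.7, -0.6, -3.1]
grip_width: 0.0593
grasp_force: 63.9
```

Original TCP height was 0.0493, so about 3 mm remains.

Call:
{"name": "arm_command", "arguments": {
  "increments": [
    {"dx": -0.08,"dy": 0,"dz": 0.06,"wx": 0,"wy": 0,"wz": 0,"grip": 4},
    {"dx": -0.15,"dy": 0,"dz": 0.13,"wx": 0,"wy": 0,"wz": 0,"grip": 4},
    {"dx": -0.15,"dy": 0,"dz": 0.13,"wx": 0,"wy": 0,"wz": 0,"grip": 4}
  ]
}}

```text
clock: 18.55
eef_pos: [0.4435, -0.2116, 0.0502]
tool_rot: [-0.449, 0.785, -0.214, -0.368]
ft_force: [-0.0, -0.3, -4.0]
grip_width: 0.059
grasp_force: 63.9
```

Call:
{"name": "arm_command", "arguments": {
  "increments": [
    {"dx": -0.06,"dy": 0,"dz": 0.05,"wx": 0,"wy": 0,"wz": 0,"grip": 4},
    {"dx": -0.12,"dy": 0,"dz": 0.1,"wx": 0,"wy": 0,"wz": 0,"grip": 4}
  ]
}}

```text
clock: 18.75
eef_pos: [0.4437, -0.2116, 0.0494]
tool_rot: [-0.449, 0.785, -0.214, -0.369]
ft_force: [0.2, 3.8, 4.1]
grip_width: 0.0593
grasp_force: 64.4
```

Call:
{"name": "arm_command", "arguments": {
  "increments": [
    {"dx": 0,"dy": 0,"dz": 0,"wx": 0,"wy": 0,"wz": 0,"grip": 6.2},
    {"dx": 0,"dy": 0,"dz": 0,"wx": 0,"wy": 0,"wz": 0,"grip": 6.8},
    {"dx": 0,"dy": 0,"dz": 0,"wx": 0,"wy": 0,"wz": 0,"grip": 8},
    {"dx": 0,"dy": 0,"dz": 0,"wx": 0,"wy": 0,"wz": 0,"grip": 8.3},
    {"dx": 0,"dy": 0,"dz": -2,"wx": 0,"wy": 0,"wz": 0,"grip": 8.3},
    {"dx": 0,"dy": 0,"dz": -5,"wx": 0,"wy": 0,"wz": 0,"grip": 8.3},
    {"dx": 0,"dy": 0,"dz": -8,"wx": 0,"wy": 0,"wz": 0,"grip": 8.3},
    {"dx": 0,"dy": 0,"dz": -12,"wx": 0,"wy": 0,"wz": 0,"grip": 8.3},
    {"dx": 0,"dy": 0,"dz": -16,"wx": 0,"wy": 0,"wz": 0,"grip": 8.3},
    {"dx": 0,"dy": 0,"dz": -16,"wx": 0,"wy": 0,"wz": 0,"grip": 8.5}
  ]
}}

```text
clock: 19.75
eef_pos: [0.509, -0.102, 0.1536]
tool_rot: [-0.45, 0.786, -0.216, -0.365]
ft_force: [0.6, 0.1, -0.0]
grip_width: 0.0849
grasp_force: 0.0
```

```bash
cat >> h.py <<'E'
FL['re']=flask([.4503,-.1999],np.radians(59.5))
E
python3 - <<'E'
from h import *
o=log(); k,e=fit(); q=o['joint_pos']; print(o['clock'],e,q.round(2),o['eef_pos'].round(3))
M,c=FL['re']; im,P,uv,cal=amber('wrist',c[:2]); L=(P-c)@M
t=L[L[:,2]>.126]; print(len(L),'cork local',t.mean(0).round(4),len(t))
b=L[(abs(L[:,2]-.06)<.02)]; f=b[abs(b[:,1])<.025]; print('x',np.median(f[:,0]).round(4),'slope',np.polyfit(f[:,1],f[:,0],1).round(4),'y',np.percentile(b[:,1],[1,99]).round(4))
p,Rt=tool(FL['re'],1,back=.15); qh=ik(p,Rt,k,np.array([-.9,.78,0,1.4,.94,-2.2])); print(qh[0].round(2),qh[1]); qh=qh[0]
m=[q+(qh-q)*x for x in(.33,.67,1)]; m[0][1]-=.3;m[1][1]-=.3
way(m,k)
E
```

```text
19.75 0.004153771876202694 [ 0.16  0.76  0.29  1.75 -0.64 -0.66] [ 0.509 -0.102  0.154]
6191 cork local [0.0011 0.0003 0.1311] 332
x 0.021 slope [0.016 0.021] y [-0.0292  0.029 ]
[-1.1   0.77  0.09  1.63  0.82 -2.48] 5.689893001203927e-15
d [11.29  3.82  2.36] w [-0.302 -0.61  -0.132] -> [ 0.428 -0.162  0.223]
d [ 4.06 -0.56  2.21] w [-0.002 -0.652 -0.192] -> [ 0.406 -0.201  0.212]
d [10.97 -4.96  3.08] w [ 0.324 -0.621 -0.093] -> [ 0.397 -0.29   0.125]
```

Call:
{"name": "arm_command", "arguments": {
  "increments": [
    {"dx": 3,"dy": 0.6,"dz": -1.5,"wx": -0.06,"wy": -0.12,"wz": -0.03,"grip": 8.5},
    {"dx": 6,"dy": 1.6,"dz": -1,"wx": -0.12,"wy": -0.25,"wz": -0.05,"grip": 8.5},
    {"dx": 9,"dy": 2.7,"dz": 0.5,"wx": -0.18,"wy": -0.37,"wz": -0.08,"grip": 8.5},
    {"dx": 11.3,"dy": 3.8,"dz": 2.3,"wx": -0.24,"wy": -0.5,"wz": -0.11,"grip": 8.5},
    {"dx": 11.3,"dy": 3.8,"dz": 2.3,"wx": -0.3,"wy": -0.61,"wz": -0.13,"grip": 8.5},
    {"dx": 11.3,"dy": 3.8,"dz": 2.3,"wx": -0.3,"wy": -0.61,"wz": -0.13,"grip": 8.5}
  ]
}}

```text
clock: 20.4
eef_pos: [0.4252, -0.1668, 0.2234]
tool_rot: [-0.479, 0.854, 0.072, -0.191]
ft_force: [0.1, 0.4, -0.5]
grip_width: 0.085
grasp_force: 0.0
```

Call:
{"name": "arm_command", "arguments": {
  "increments": [
    {"dx": 0.8,"dy": -0.1,"dz": 0.4,"wx": 0,"wy": -0.13,"wz": -0.04,"grip": 8.5},
    {"dx": 1.6,"dy": -0.2,"dz": 0.9,"wx": 0,"wy": -0.26,"wz": -0.08,"grip": 8.5},
    {"dx": 2.5,"dy": -0.4,"dz": 1.4,"wx": 0,"wy": -0.4,"wz": -0.12,"grip": 8.5},
    {"dx": 3.3,"dy": -0.5,"dz": 1.8,"wx": 0,"wy": -0.53,"wz": -0.16,"grip": 8.5},
    {"dx": 4.1,"dy": -0.6,"dz": 2.2,"wx": 0,"wy": -0.65,"wz": -0.19,"grip": 8.5},
    {"dx": 4.1,"dy": -0.6,"dz": 2.2,"wx": 0,"wy": -0.65,"wz": -0.19,"grip": 8.5}
  ]
}}

```text
clock: 21.0
eef_pos: [0.4013, -0.2041, 0.2085]
tool_rot: [-0.508, 0.821, 0.242, 0.097]
ft_force: [0.5, 0.1, -0.0]
grip_width: 0.0852
grasp_force: 0.0
```

```bash
sed -i "s/^FL\['re'\].*/FL['re']=flask([.4498,-.2008],np.radians(58.6))/" h.py
python3 - <<'E'
from h import *
o=log(); k,e=fit(); q=o['joint_pos']; print(o['clock'],q.round(2),o['eef_pos'].round(3))
print(inc(*tool(FL['re'],1,back=.15),o))
E
```

```text
21.0 [-0.69  0.47  0.15  1.66  0.33 -1.87] [ 0.401 -0.204  0.209]
(array([10.4 , -5.11,  2.96]), array([ 0.332, -0.626, -0.094]))
```

Call:
{"name": "arm_command", "arguments": {
  "increments": [
    {"dx": 2.1,"dy": -1,"dz": 0.3,"wx": 0.07,"wy": -0.12,"wz": -0.02,"grip": 8.5},
    {"dx": 4.2,"dy": -2,"dz": 0.8,"wx": 0.13,"wy": -0.25,"wz": -0.04,"grip": 8.5},
    {"dx": 6.3,"dy": -3,"dz": 1.4,"wx": 0.2,"wy": -0.38,"wz": -0.06,"grip": 8.5},
    {"dx": 8.4,"dy": -4.1,"dz": 2.2,"wx": 0.27,"wy": -0.5,"wz": -0.08,"grip": 8.5},
    {"dx": 10.4,"dy": -5.1,"dz": 3,"wx": 0.33,"wy": -0.63,"wz": -0.09,"grip": 8.5},
    {"dx": 10.4,"dy": -5.1,"dz": 3,"wx": 0.33,"wy": -0.63,"wz": -0.09,"grip": 8.5}
  ]
}}

```text
clock: 21.6
eef_pos: [0.3952, -0.2859, 0.1185]
tool_rot: [-0.419, 0.754, 0.254, 0.437]
ft_force: [-0.8, 1.7, -1.5]
grip_width: 0.0854
grasp_force: 0.0
```

Run:
```python
from h import *
o=monitor.get_obs(); M,c=FL['re']; im,P,uv,cal=amber('wrist',c[:2]); L=(P-c)@M
t=L[L[:,2]>.127]; print('cork local',t.mean(0).round(4),len(t))
b=L[(abs(L[:,2]-.06)<.02)]; print('xmin',b[:,0].min().round(4),'y',np.percentile(b[:,1],[1,99]).round(4))
print(o['clock'],o['joint_pos'].round(2),inc(*tool(FL['re'],1),o))
```

```text
cork local [-5.900e-03 -1.000e-04  1.295e-01] 128
xmin -0.0279 y [-0.0289  0.0289]
21.6 [-1.1   0.78  0.06  1.61  0.83 -2.47] (array([-0.26, -0.36, 14.36]), array([ 0.01 ,  0.013, -0.015]))
```

Call:
{"name": "arm_command", "arguments": {
  "increments": [
    {"dx": 0,"dy": 0,"dz": 1,"wx": 0,"wy": 0,"wz": 0,"grip": 8.5},
    {"dx": 0,"dy": 0,"dz": 4,"wx": 0,"wy": 0,"wz": 0,"grip": 8.5},
    {"dx": 0,"dy": 0,"dz": 7.5,"wx": 0,"wy": 0,"wz": 0,"grip": 8.5},
    {"dx": 0,"dy": 0,"dz": 10.5,"wx": 0,"wy": 0,"wz": 0,"grip": 8.5},
    {"dx": 0,"dy": 0,"dz": 13,"wx": 0,"wy": 0,"wz": 0,"grip": 8.5},
    {"dx": 0,"dy": 0,"dz": 13.5,"wx": 0,"wy": 0,"wz": 0,"grip": 8.5},
    {"dx": 0,"dy": 0,"dz": 13.5,"wx": 0,"wy": 0,"wz": 0,"grip": 8.5}
  ]
}}

```text
clock: 22.35
eef_pos: [0.4613, -0.1864, 0.0639]
tool_rot: [-0.428, 0.752, 0.244, 0.437]
ft_force: [0.7, -0.7, 0.3]
grip_width: 0.0849
grasp_force: 0.0
```

Run:
```python
from h import *
o=monitor.get_obs(); print(o['clock'],o['joint_vel'].round(3),inc(*tool(FL['re'],1),o),o['ft_force'].round(1))
```

```text
22.35 [-0.045  0.017  0.033  0.025  0.    -0.013] (array([0.8 , 0.23, 1.29]), array([0.004, 0.001, 0.01 ])) [ 0.7 -0.7  0.3]
```

Call:
{"name": "arm_command", "arguments": {
  "increments": [
    {"dx": 0.4,"dy": 0.1,"dz": 0.5,"wx": 0,"wy": 0,"wz": 0,"grip": 8.5},
    {"dx": 0.8,"dy": 0.2,"dz": 1.1,"wx": 0,"wy": 0,"wz": 0.01,"grip": 8.5},
    {"dx": 0.8,"dy": 0.2,"dz": 1.1,"wx": 0,"wy": 0,"wz": 0.01,"grip": 8.5},
    {"dx": 0.8,"dy": 0.2,"dz": 1.1,"wx": 0,"wy": 0,"wz": 0.01,"grip": 8.5}
  ]
}}

```text
clock: 22.75
eef_pos: [0.4609, -0.1828, 0.0488]
tool_rot: [-0.421, 0.756, 0.247, 0.436]
ft_force: [-0.2, -0.2, 0.1]
grip_width: 0.0852
grasp_force: 0.0
```

Run:
```python
from h import *
o=monitor.get_obs(); print(o['clock'],o['joint_vel'].round(3),inc(*tool(FL['re'],1),o),o['ft_force'].round(1))
```

```text
22.75 [-0.002 -0.001  0.004  0.003  0.001 -0.002] (array([-0.36,  0.01,  0.29]), array([ 0.001,  0.003, -0.007])) [-0.2 -0.2  0.1]
```

Call:
{"name": "arm_command", "arguments": {
  "increments": [
    {"dx": -0.2,"dy": 0,"dz": 0.1,"wx": 0,"wy": 0,"wz": 0,"grip": 8.5},
    {"dx": -0.2,"dy": 0,"dz": 0.1,"wx": 0,"wy": 0,"wz": 0,"grip": 8.5},
    {"dx": -0.2,"dy": 0,"dz": 0.1,"wx": 0,"wy": 0,"wz": 0,"grip": 4},
    {"dx": -0.2,"dy": 0,"dz": 0.1,"wx": 0,"wy": 0,"wz": 0,"grip": 4},
    {"dx": -0.2,"dy": 0,"dz": 0.1,"wx": 0,"wy": 0,"wz": 0,"grip": 4},
    {"dx": -0.2,"dy": 0,"dz": 0.1,"wx": 0,"wy": 0,"wz": 0,"grip": 4},
    {"dx": -0.2,"dy": 0,"dz": 0.1,"wx": 0,"wy": 0,"wz": 0,"grip": 4},
    {"dx": -0.2,"dy": 0,"dz": 0.1,"wx": 0,"wy": 0,"wz": 0,"grip": 4}
  ]
}}

```text
clock: 23.55
eef_pos: [0.4622, -0.1809, 0.0504]
tool_rot: [-0.421, 0.756, 0.247, 0.436]
ft_force: [-1.8, -0.2, 2.0]
grip_width: 0.0593
grasp_force: 66.5
```

Run:
```python
from h import *
o=log(); k,e=fit(); M,c=FL['re']; Rt=R.from_quat(o['tool_rot']); Y=Rt.as_matrix()[:,1]; ang=np.arctan2(-Y[0],Y[1]); print(o['clock'],'az',np.degrees(ang),e)
c=c+M@[-.0015,0,0]; M,_=flask([0,0],ang); g=M.T@(o['eef_pos']-c); print(g.round(4)); g[1]=0
np.savez('grasp.npz',p=g,M=M.T@Rt.as_matrix()); q=o['joint_pos']; print((M.T@Rt.as_matrix()).round(3))
print('lift12',(Rt.inv().apply([0,0,.12])*100).round(2))
ql=ik(o['eef_pos']+[0,0,.12],Rt,k,q)[0]
qe,er=ik(*tgt(bay(.067,.006,.10)),k,np.array([.4,.4,0,1.2,0,0.1])); print(ql.round(2),qe.round(2),er)
m=[ql+(qe-ql)*f for f in(.35,.7,1)]; way([ql,*m],k)
for w in m:
    p,RR=fk(w,k); H=held(dict(eef_pos=p,tool_rot=RR.as_quat())); print('base',H[1].round(3),'tip',(H[1]+H[0][:,2]*.132).round(3))
```

```text
23.55 az 58.498519471743215 0.0043820225731692475
[ 0.0249 -0.0001  0.0504]
[[-0.497 -0.     0.868]
 [ 0.005  1.     0.003]
 [-0.868  0.006 -0.497]]
lift12 [-10.41   0.07  -5.96]
[-0.9   0.58 -0.12  1.41  0.95 -2.2 ] [ 0.41  0.34 -0.08  1.16  0.    0.08] 6.750459566329248e-15
d [-10.41   0.07  -5.96] w [ 0. -0. -0.] -> [ 0.462 -0.181  0.17 ]
d [-3.58  6.93 13.69] w [-0.274  0.472  0.352] -> [ 0.474 -0.028  0.134]
d [-6.93  5.43  8.46] w [0.215 0.383 0.303] -> [0.479 0.094 0.126]
d [-6.71  9.64  0.7 ] w [ 0.326 -0.02   0.268] -> [0.483 0.208 0.152]
base [ 0.437 -0.058  0.104] tip [ 0.513 -0.035  0.21 ]
base [0.432 0.063 0.121] tip [0.538 0.109 0.186]
base [0.43  0.19  0.148] tip [0.538 0.227 0.214]
```

Call:
{"name": "arm_command", "arguments": {
  "increments": [
    {"dx": -0.5,"dy": 0,"dz": -0.3,"wx": 0,"wy": 0,"wz": 0,"grip": 4},
    {"dx": -1.7,"dy": 0,"dz": -1,"wx": 0,"wy": 0,"wz": 0,"grip": 4},
    {"dx": -4,"dy": 0,"dz": -2.3,"wx": 0,"wy": 0,"wz": 0,"grip": 4},
    {"dx": -6.9,"dy": 0,"dz": -4,"wx": 0,"wy": 0,"wz": 0,"grip": 4},
    {"dx": -9.2,"dy": 0,"dz": -5.3,"wx": 0,"wy": 0,"wz": 0,"grip": 4},
    {"dx": -11,"dy": 0,"dz": -6.3,"wx": 0,"wy": 0,"wz": 0,"grip": 4},
    {"dx": -11,"dy": 0,"dz": -6.3,"wx": 0,"wy": 0,"wz": 0,"grip": 4}
  ]
}}

```text
clock: 24.25
eef_pos: [0.4636, -0.1821, 0.18]
tool_rot: [-0.423, 0.755, 0.245, 0.437]
ft_force: [0.4, -0.4, -3.7]
grip_width: 0.0595
grasp_force: 66.4
```

Call:
{"name": "arm_command", "arguments": {
  "increments": [
    {"dx": -0.4,"dy": 0.8,"dz": 1.5,"wx": -0.03,"wy": 0.05,"wz": 0.04,"grip": 4},
    {"dx": -0.9,"dy": 1.8,"dz": 3.5,"wx": -0.07,"wy": 0.12,"wz": 0.09,"grip": 4},
    {"dx": -1.4,"dy": 2.8,"dz": 5.5,"wx": -0.11,"wy": 0.19,"wz": 0.14,"grip": 4},
    {"dx": -2,"dy": 3.8,"dz": 7.5,"wx": -0.15,"wy": 0.26,"wz": 0.19,"grip": 4},
    {"dx": -2.5,"dy": 4.8,"dz": 9.5,"wx": -0.19,"wy": 0.33,"wz": 0.24,"grip": 4},
    {"dx": -3,"dy": 5.8,"dz": 11.5,"wx": -0.23,"wy": 0.4,"wz": 0.3,"grip": 4},
    {"dx": -3.6,"dy": 6.9,"dz": 13.2,"wx": -0.27,"wy": 0.47,"wz": 0.35,"grip": 4}
  ]
}}

```text
clock: 24.95
eef_pos: [0.4722, -0.031, 0.1419]
tool_rot: [-0.384, 0.857, 0.313, 0.138]
ft_force: [-0.2, -0.6, -2.7]
grip_width: 0.0596
grasp_force: 66.3
```

Call:
{"name": "arm_command", "arguments": {
  "increments": [
    {"dx": -1.4,"dy": 1.1,"dz": 1.7,"wx": 0.04,"wy": 0.08,"wz": 0.06,"grip": 4},
    {"dx": -2.8,"dy": 2.2,"dz": 3.4,"wx": 0.08,"wy": 0.15,"wz": 0.12,"grip": 4},
    {"dx": -4.2,"dy": 3.3,"dz": 5.1,"wx": 0.13,"wy": 0.23,"wz": 0.18,"grip": 4},
    {"dx": -5.6,"dy": 4.4,"dz": 6.8,"wx": 0.17,"wy": 0.31,"wz": 0.24,"grip": 4},
    {"dx": -6.9,"dy": 5.4,"dz": 8.2,"wx": 0.21,"wy": 0.38,"wz": 0.3,"grip": 4},
    {"dx": -6.9,"dy": 5.4,"dz": 8.2,"wx": 0.21,"wy": 0.38,"wz": 0.3,"grip": 4}
  ]
}}

```text
clock: 25.55
eef_pos: [0.4782, 0.092, 0.1363]
tool_rot: [-0.292, 0.942, 0.162, -0.032]
ft_force: [-0.1, -0.7, -3.8]
grip_width: 0.0592
grasp_force: 66.4
```

Run:
```python
from h import *
o=log(); print(o['clock'],o['eef_pos'].round(4),o['joint_pos'].round(3),held(o)[1].round(3),o['grip_width'],o['joint_vel'].round(2))
print(inc(*tgt(bay(.067,.006,.10)),o))
```

```text
25.55 [0.4782 0.092  0.1363] [ 0.01   0.395 -0.081  1.254  0.292 -0.614] [0.431 0.061 0.131] 0.059236539655366766 [-0.08 -0.   -0.04 -0.01 -0.02 -0.08]
(array([-6.95,  9.29,  1.77]), array([ 0.33 , -0.015,  0.276]))
```

Call:
{"name": "arm_command", "arguments": {
  "increments": [
    {"dx": -1,"dy": 1.3,"dz": 0.2,"wx": 0.05,"wy": 0,"wz": 0.04,"grip": 4},
    {"dx": -2.4,"dy": 3.2,"dz": 0.6,"wx": 0.12,"wy": 0,"wz": 0.1,"grip": 4},
    {"dx": -3.8,"dy": 5.1,"dz": 1,"wx": 0.19,"wy": 0,"wz": 0.16,"grip": 4},
    {"dx": -5.2,"dy": 7,"dz": 1.3,"wx": 0.25,"wy": 0,"wz": 0.22,"grip": 4},
    {"dx": -6.4,"dy": 8.6,"dz": 1.6,"wx": 0.3,"wy": -0.01,"wz": 0.26,"grip": 4},
    {"dx": -6.9,"dy": 9.3,"dz": 1.8,"wx": 0.33,"wy": -0.01,"wz": 0.28,"grip": 4},
    {"dx": -6.9,"dy": 9.3,"dz": 1.8,"wx": 0.33,"wy": -0.01,"wz": 0.28,"grip": 4},
    {"dx": -6.9,"dy": 9.3,"dz": 1.8,"wx": 0.33,"wy": -0.01,"wz": 0.28,"grip": 4}
  ]
}}

```text
clock: 26.35
eef_pos: [0.4824, 0.203, 0.1507]
tool_rot: [-0.155, 0.988, 0.0, -0.003]
ft_force: [0.9, -0.9, -2.5]
grip_width: 0.0591
grasp_force: 66.6
```

Run:
```python
from h import *
o=log(); print(o['clock'],o['eef_pos'].round(4)); print(intray(*held(o)))
for h in(.02,.008): print(h,inc(*tgt(bay(.067,.010,h)),o))
ims=[]
for n in('scene','side'):
    im,d=viewer.camera(n); c=proj(n,[[.53,.17,.12]])[0].astype(int); x,y=max(c[0]-110,0),max(c[1]-90,0); ims.append(cv2.resize(im[y:y+180,x:x+200,::-1],(400,360)))
cv2.imwrite('pics/v5.png',np.hstack(ims))
```

```text
26.35 [0.4824 0.203  0.1507]
(array([0.0037, 0.0628, 0.1224]), array([[-0.008,  0.007,  1.   ],
       [-0.006,  1.   , -0.007],
       [-1.   , -0.006, -0.008]]))
0.02 (array([-4.58,  0.53,  6.59]), array([-0.002, -0.008, -0.009]))
0.008 (array([-5.19,  0.54,  7.62]), array([-0.002, -0.008, -0.009]))
```

View pics/v5.png

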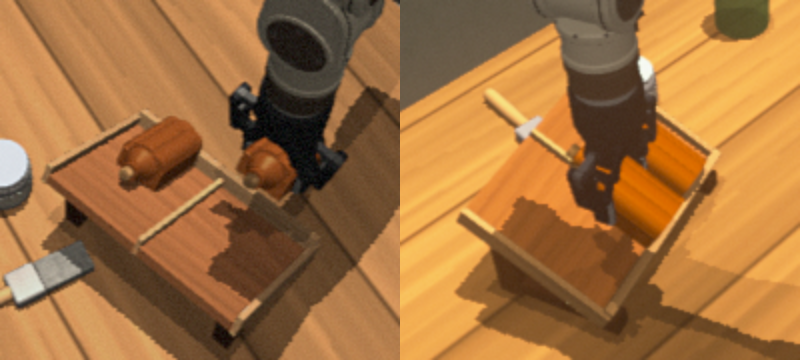

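The view shows flask one lying flat in the right bay and flask two held above the left bay, cork uphill. I lower it the same way.

Call:
{"name": "arm_command", "arguments": {
  "increments": [
    {"dx": -1,"dy": 0.1,"dz": 1.2,"wx": 0,"wy": 0,"wz": 0,"grip": 4},
    {"dx": -2,"dy": 0.2,"dz": 2.7,"wx": 0,"wy": 0,"wz": -0.01,"grip": 4},
    {"dx": -3,"dy": 0.3,"dz": 4.2,"wx": 0,"wy": 0,"wz": -0.01,"grip": 4},
    {"dx": -4,"dy": 0.4,"dz": 5.5,"wx": 0,"wy": -0.01,"wz": -0.01,"grip": 4},
    {"dx": -4.8,"dy": 0.5,"dz": 6.5,"wx": 0,"wy": -0.01,"wz": -0.01,"grip": 4},
    {"dx": -5.2,"dy": 0.5,"dz": 7.1,"wx": 0,"wy": -0.01,"wz": -0.01,"grip": 4},
    {"dx": -5.2,"dy": 0.5,"dz": 7.4,"wx": 0,"wy": -0.01,"wz": -0.01,"grip": 4},
    {"dx": -5.2,"dy": 0.5,"dz": 7.4,"wx": 0,"wy": -0.01,"wz": -0.01,"grip": 4}
  ]
}}

```text
clock: 27.25
eef_pos: [0.5309, 0.224, 0.0773]
tool_rot: [-0.16, 0.987, 0.001, 0.003]
ft_force: [-0.0, 0.5, -2.9]
grip_width: 0.0591
grasp_force: 66.6
```

Run:
```python
from h import *
o=log(); print(o['clock'],o['ft_force'].round(2)); print(intray(*held(o)))
```

```text
27.25 [-0.    0.52 -2.88]
(array([0.0124, 0.0666, 0.0319]), array([[ 0.004, -0.001,  1.   ],
       [-0.002,  1.   ,  0.001],
       [-1.   , -0.002,  0.004]]))
```

Call:
{"name": "arm_command", "arguments": {
  "increments": [
    {"dx": 0,"dy": 0,"dz": 0.15,"wx": 0,"wy": 0,"wz": 0,"grip": 4},
    {"dx": 0,"dy": 0,"dz": 0.3,"wx": 0,"wy": 0,"wz": 0,"grip": 4},
    {"dx": 0,"dy": 0,"dz": 0.45,"wx": 0,"wy": 0,"wz": 0,"grip": 4},
    {"dx": 0,"dy": 0,"dz": 0.55,"wx": 0,"wy": 0,"wz": 0,"grip": 4}
  ]
}}

```text
clock: 27.65
eef_pos: [0.5312, 0.2244, 0.0725]
tool_rot: [-0.16, 0.987, 0.001, 0.004]
ft_force: [0.2, -0.3, -3.3]
grip_width: 0.0594
grasp_force: 66.6
```

Call:
{"name": "arm_command", "arguments": {
  "increments": [
    {"dx": 0,"dy": 0,"dz": 0.1,"wx": 0,"wy": 0,"wz": 0,"grip": 4},
    {"dx": 0,"dy": 0,"dz": 0.2,"wx": 0,"wy": 0,"wz": 0,"grip": 4}
  ]
}}

```text
clock: 27.85
eef_pos: [0.5313, 0.2244, 0.0703]
tool_rot: [-0.16, 0.987, 0.001, 0.004]
ft_force: [-0.9, 0.1, -3.1]
grip_width: 0.0591
grasp_force: 66.6
```

Call:
{"name": "arm_command", "arguments": {
  "increments": [
    {"dx": 0,"dy": 0,"dz": 0.1,"wx": 0,"wy": 0,"wz": 0,"grip": 4},
    {"dx": 0,"dy": 0,"dz": 0.15,"wx": 0,"wy": 0,"wz": 0,"grip": 4}
  ]
}}

```text
clock: 28.05
eef_pos: [0.5314, 0.2245, 0.0697]
tool_rot: [-0.16, 0.987, 0.001, 0.004]
ft_force: [-3.1, -0.9, 5.6]
grip_width: 0.0593
grasp_force: 71.5
```

Run:
```python
from h import *
o=log(); print(o['clock'],o['ft_force'].round(2),(T.T@o['ft_force']).round(1)); print(intray(*held(o)))
```

```text
28.05 [-3.11 -0.93  5.58] [-0.   0.1  6.5]
(array([0.0091, 0.0669, 0.0249]), array([[ 0.006, -0.001,  1.   ],
       [-0.002,  1.   ,  0.001],
       [-1.   , -0.002,  0.006]]))
```

Contact with the board at the same height as before. Now I slide it downhill to the strip.

Call:
{"name": "arm_command", "arguments": {
  "increments": [
    {"dx": 0.1,"dy": 0,"dz": 0.06,"wx": 0,"wy": 0,"wz": 0,"grip": 4},
    {"dx": 0.27,"dy": 0,"dz": 0.16,"wx": 0,"wy": 0,"wz": 0,"grip": 4},
    {"dx": 0.43,"dy": 0,"dz": 0.25,"wx": 0,"wy": 0,"wz": 0,"grip": 4},
    {"dx": 0.55,"dy": 0,"dz": 0.32,"wx": 0,"wy": 0,"wz": 0,"grip": 4}
  ]
}}

```text
clock: 28.45
eef_pos: [0.5286, 0.2237, 0.068]
tool_rot: [-0.16, 0.987, 0.002, 0.007]
ft_force: [0.6, -0.1, 6.6]
grip_width: 0.0593
grasp_force: 71.2
```

Call:
{"name": "arm_command", "arguments": {
  "increments": [
    {"dx": 0.09,"dy": 0,"dz": 0.05,"wx": 0,"wy": 0,"wz": 0,"grip": 4},
    {"dx": 0.17,"dy": 0,"dz": 0.1,"wx": 0,"wy": 0,"wz": 0,"grip": 4}
  ]
}}

```text
clock: 28.65
eef_pos: [0.5271, 0.2233, 0.0671]
tool_rot: [-0.16, 0.987, 0.002, 0.007]
ft_force: [-0.1, 0.6, 6.7]
grip_width: 0.0591
grasp_force: 71.4
```

Call:
{"name": "arm_command", "arguments": {
  "increments": [
    {"dx": 0.09,"dy": 0,"dz": 0.05,"wx": 0,"wy": 0,"wz": 0,"grip": 4},
    {"dx": 0.17,"dy": 0,"dz": 0.1,"wx": 0,"wy": 0,"wz": 0,"grip": 4}
  ]
}}

```text
clock: 28.85
eef_pos: [0.5256, 0.2229, 0.0661]
tool_rot: [-0.16, 0.987, 0.002, 0.007]
ft_force: [1.4, 0.6, 7.1]
grip_width: 0.0593
grasp_force: 71.4
```

Run:
```python
from h import *
o=log(); print(o['clock'],o['ft_force'].round(2),(T.T@o['ft_force']).round(1)); print(intray(*held(o)))
```

```text
28.85 [1.36 0.61 7.07] [4.8 0.1 5.4]
(array([0.002 , 0.0672, 0.0245]), array([[ 0.012, -0.001,  1.   ],
       [-0.001,  1.   ,  0.001],
       [-1.   , -0.001,  0.012]]))
```

Call:
{"name": "arm_command", "arguments": {
  "increments": [
    {"dx": 0.09,"dy": 0,"dz": 0.05,"wx": 0,"wy": 0,"wz": 0,"grip": 4},
    {"dx": 0.17,"dy": 0,"dz": 0.1,"wx": 0,"wy": 0,"wz": 0,"grip": 4}
  ]
}}

```text
clock: 29.05
eef_pos: [0.5241, 0.2224, 0.0652]
tool_rot: [-0.16, 0.987, 0.002, 0.007]
ft_force: [0.6, 0.3, 7.9]
grip_width: 0.0593
grasp_force: 71.3
```

Call:
{"name": "arm_command", "arguments": {
  "increments": [
    {"dx": 0.09,"dy": 0,"dz": 0.05,"wx": 0,"wy": 0,"wz": 0,"grip": 4},
    {"dx": 0.17,"dy": 0,"dz": 0.1,"wx": 0,"wy": 0,"wz": 0,"grip": 4}
  ]
}}

```text
clock: 29.25
eef_pos: [0.5234, 0.2222, 0.0648]
tool_rot: [-0.16, 0.987, 0.002, 0.008]
ft_force: [2.9, 0.7, 10.8]
grip_width: 0.0592
grasp_force: 71.2
```

Call:
{"name": "arm_command", "arguments": {
  "increments": [
    {"dx": 0.09,"dy": 0,"dz": 0.05,"wx": 0,"wy": 0,"wz": 0,"grip": 4},
    {"dx": 0.17,"dy": 0,"dz": 0.1,"wx": 0,"wy": 0,"wz": 0,"grip": 4}
  ]
}}

```text
clock: 29.45
eef_pos: [0.5234, 0.2222, 0.0648]
tool_rot: [-0.16, 0.987, 0.002, 0.01]
ft_force: [4.4, 2.0, 12.7]
grip_width: 0.0592
grasp_force: 70.2
```

Run:
```python
from h import *
o=log(); print(o['clock'],o['ft_force'].round(2),(T.T@o['ft_force']).round(1)); print(intray(*held(o)))
```

```text
29.45 [ 4.39  2.   12.73] [10.5  0.5  8.6]
(array([-0.0008,  0.0672,  0.0242]), array([[ 0.018, -0.001,  1.   ],
       [-0.001,  1.   ,  0.001],
       [-1.   , -0.001,  0.018]]))
```

It is home against the strip at x ≈ -0.8 mm and the motion has stopped. Release and withdraw.

Call:
{"name": "arm_command", "arguments": {
  "increments": [
    {"dx": 0,"dy": 0,"dz": -0.05,"wx": 0,"wy": 0,"wz": 0,"grip": 6.2},
    {"dx": 0,"dy": 0,"dz": -0.05,"wx": 0,"wy": 0,"wz": 0,"grip": 6.6},
    {"dx": 0,"dy": 0,"dz": -0.05,"wx": 0,"wy": 0,"wz": 0,"grip": 7.2},
    {"dx": 0,"dy": 0,"dz": -0.05,"wx": 0,"wy": 0,"wz": 0,"grip": 7.2},
    {"dx": 0,"dy": 0,"dz": -0.5,"wx": 0,"wy": 0,"wz": 0,"grip": 7.2},
    {"dx": 0,"dy": 0,"dz": -1.5,"wx": 0,"wy": 0,"wz": 0,"grip": 7.2},
    {"dx": 0,"dy": 0,"dz": -3,"wx": 0,"wy": 0,"wz": 0,"grip": 7.2},
    {"dx": 0,"dy": 0,"dz": -6,"wx": 0,"wy": 0,"wz": 0,"grip": 8},
    {"dx": 0,"dy": 0,"dz": -10,"wx": 0,"wy": 0,"wz": 0,"grip": 8.5},
    {"dx": 0,"dy": 0,"dz": -14,"wx": 0,"wy": 0,"wz": 0,"grip": 8.5}
  ]
}}

```text
clock: 30.45
eef_pos: [0.5167, 0.2194, 0.2023]
tool_rot: [-0.16, 0.987, 0.001, 0.003]
ft_force: [0.8, -0.6, -0.4]
grip_width: 0.0851
grasp_force: 0.0
```

Call:
{"name": "arm_command", "arguments": {
  "increments": [
    {"dx": 3,"dy": 0,"dz": -4,"wx": 0,"wy": 0,"wz": 0,"grip": 8.5},
    {"dx": 6,"dy": 0,"dz": -8,"wx": 0,"wy": 0,"wz": 0,"grip": 8.5},
    {"dx": 9,"dy": 0,"dz": -10,"wx": 0,"wy": 0,"wz": 0,"grip": 8.5},
    {"dx": 9,"dy": 0,"dz": -10,"wx": 0,"wy": 0,"wz": 0,"grip": 8.5}
  ]
}}

```text
clock: 30.85
eef_pos: [0.4299, 0.1906, 0.3053]
tool_rot: [-0.16, 0.987, 0.002, 0.008]
ft_force: [1.7, 0.3, 0.7]
grip_width: 0.085
grasp_force: 0.0
```

Run:
```python
from h import *
placed(-.068); placed(.067)
ims=[]
for n in('scene','side'):
    im,d=viewer.camera(n); c=proj(n,[[.56,.15,.08]])[0].astype(int); x,y=max(c[0]-110,0),max(c[1]-90,0); ims.append(cv2.resize(im[y:y+180,x:x+200,::-1],(400,360)))
cv2.imwrite('pics/v6.png',np.hstack(ims))
```

```text
scene 939 x [0.003  0.1342] y [-0.1007 -0.0316] ztop 0.0503 body y -0.0667 neck [ 0.114  -0.0703  0.0296] top z low/high 0.0492 0.0501
side 907 x [0.0032 0.0977] y [-0.0921 -0.0366] ztop 0.05 body y -0.0604 neck [ 0.1178 -0.0582  0.0203] top z low/high 0.0483 0.0486
scene 1037 x [0.0028 0.1341] y [0.0266 0.0969] ztop 0.0507 body y 0.0691 neck [0.1141 0.067  0.0297] top z low/high 0.0495 0.0495
side 1313 x [0.003  0.1266] y [0.045 0.101] ztop 0.0501 body y 0.0767 neck [0.1135 0.0744 0.029 ] top z low/high 0.0486 0.0483
```

View pics/v6.png

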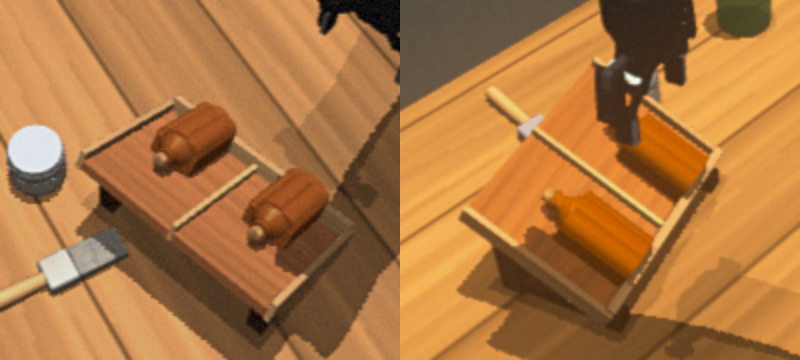

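Both flasks lie flat and parallel in their bays, corks uphill and bases at the foot strip. The arm is clear, and the brush and tin look unmoved.

```bash
python3 -c "
from workcell import job
print(job.job_done())"
```

```text
the job is handed in; nothing more can be done
None
```

I laid one amber flask in each bay, flat face down, cork uphill and base against the foot strip, and handed the job in at about 31 s; the hand-in returned no verdict, and the jar and tin were only checked by eye.

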